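# Dock the nut tray, then lift the walnut out of it with the tongs

## Robot

A 6-joint arm with a two-finger parallel gripper is mounted at the origin on a cart in front of the work surface, level with it; the furniture and walls round the work are solid. World frame = base frame: x ahead of the robot, y to its left, z up, the work surface at z = 0. Lengths are in m, angles in degrees, forces in N, time in s.
With the tool pointing down it reaches from about 0.4 to 0.825 m from the base axis. Payload 7 kg.
Tool frame: the origin (TCP) lies at the centre of the arm's flange, where the gripper is bolted on; the fingertips stand 178 mm ahead of it and the grasp point (between the pads) lies 159 mm ahead of it; x points along the fingers, y is the direction in which the jaws open and shut, and the axes are right-handed (so a half turn about x gives the same grasp; the last joint's range is limited). The gripper opens to 88 mm and grips with 3 to 60 N. Pads are 19 mm wide; open, the fingers measure 130 mm over their backs; the gripper's body (78 mm by 193 mm) begins 47 mm behind the grasp point.
Start: joints at [92.367, 20.546, 0.682, 0, -70.136, -16.507], TCP at [0.165, 0.655, 0.405] pointing down, gripper open.
Joint ranges: [-176.03, 176.03], [-82.01, 121.73], [-58.28, 71.71], [-173.87, 95.51], [-174.79, -0.11], [-173.66, 173.66]. Speed limits (degrees/s): [136.94, 136.94, 172.46, 180, 180, 180].

## Interface

Orientations are given as [roll, pitch, yaw] about the fixed x, y, z axes, in that order (R = Rz(yaw) Ry(pitch) Rx(roll)).
In Python, from plant import ctrl gives the robot as it stands. The module is installed in compiled form; this text tells all that it offers.
- The arm moves only by the shell command python3 -m inch 'ROWS'. ROWS is JSON, one flat list of numbers, 7 for each row, row after row: the shift along the tool's x, y, z in m, then the turn, a rotation vector about the tool's x, y, z in degrees, then the finger opening in m, from 0 to 0.0876. In form: [dx, dy, dz, rx, ry, rz, hand, dx, dy, dz, rx, ry, rz, hand, ...]. A call has 1 to 20 rows; each row shifts and turns the pose as measured when the row begins, along the tool's axes as they then stand; what a row does not reach is not made up. A row lasts 1/8 s, in which the tool goes at most 62.5 mm and 10.7 degrees, less where a joint would pass 70% of its speed; a pose out of reach is approached as far as the arm can. A call with a gripper value outside its range is refused whole. The fingers move at their own pace and stop on an object; the grip force is fixed at half the most. Time passes only in rows, so rows that do not move let the fingers close. It gives the time, the measured TCP pose, the force and the opening at its end, in the units of the state.
- ctrl.get_obs(): the state, without advancing time (a new reading comes with each control period).
- ctrl.snapshot(name): name is "scene" or "side" or "wrist"; returns a dict with "color" (480x640x3 uint8, red, green, blue), "depth" (480x640 float32, m along the optical axis (not along the pixel's ray), 0 where there is no reading), "K" (3x3 intrinsics, pixels), "position" and "attitude" of the camera in the world; the wrist camera has in their place "hand_eye" (4x4, takes a point from camera to tool coordinates, whose origin is the TCP and whose axes are the tool frame's). Camera axes: x right, y up, looking along -z (the intrinsics and any distortion apply to the point x, -y, -z); pixel columns grow to the right and rows downward; lengths in m; the calibration is good to about 2 mm. A picture is of the moment at which its call begins: read the wrist's pose just before it.
- ctrl.close_job(): hands the job in, once; it reports no verdict.
The state is a dict: "clock": time; "joint_pos": joint angles; "qvel": joint speeds; "tau": joint torques, N m; "tool_pos": TCP position; "orientation": TCP orientation; "force": force on the tool from outside, world axes, zero at the start; "moment": the same for the moment, N m; "opening": finger opening in m.
Only numpy, scipy, OpenCV 4.12 (cv2) and the standard library are available. Lean on these libraries where they do the work, as an engineer would, in place of code of your own. Each camera call takes 0.05 s, during which the arm holds its last target.

## Task

Slide the tray of nut samples along the desk into the tray dock, fully home against the back stop, so that the lips hold it down and it cannot shift or tip; then take the tongs out of their stand, close them on the walnut (the one large nut of the three) and lift it from the tray. Finish while holding: the walnut stays still in the closed tongs, at least 10 cm above the tray, and nothing is put down or let go at the end. The samples must stay clean, so no nut may be touched by the gripper itself; the two hazelnuts stay in their pockets, the tray stays home, and the two dropper bottles and the test cassette nearby stay where they are.

Things in the scene. Friction and masses are not known exactly. Their poses are not given: they have to be found in the camera images.
- tray: Loose steel sample tray, 0.28 kg, flat on the desk before the dock's mouth. Origin: centre of its underside; z up, +x = way into the dock, handle at -x. Plate 96 (x) x 156 (y) x 3 mm; its outer 10 mm along both y sides are flanges that go under the dock's lips; side walls to z = 12 mm at y = +-67 mm, front and back walls to z = 7.5 mm. Three pockets in a row along y.
- tray_handle (a point): Grip point of the tray's handle: tray x = -71 mm, y = 0, z = 20 mm. A grey plastic bar along the tray's x, 16 mm wide (y), z = 13 to 27 mm (under its root, to x = -71 mm, lies a plate 24 mm wide, 3 mm thick), x = -49 to -99 mm, with a 24 mm wide end piece at x = -91 to -99 mm. Pinch it from above across its width.
- tray_dock: Aluminium tray dock fixed to the desk, its floor a paper-thin sheet level with the desk. Origin: on the desk, where the tray's origin comes when home (tray pose = dock pose); +x = way in. Side rails with inner faces at y = +-80 mm from x = -34 to +48 mm; lips over the tray's flanges reach in to y = +-72 mm, z = 6 to 10 mm. Back stop at x = +48 mm, 10 mm high.
- dock_mouth (a point): Middle of the dock's mouth on the desk, 60 mm to -x of its origin: the rails' ends flare here to about +-88 mm, so the tray (half width 78 mm) may enter a few mm off; it then has 2 mm of play each side.
- pocket_1 (a point): Centre of the floor of the tray's left pocket (tray y = +43 mm, z = 3 mm). Each pocket is 23 mm wide and 4 mm deep in a white plastic insert whose top is at z = 7 mm.
- pocket_2 (a point): Centre of the floor of the tray's middle pocket (tray y = 0, z = 3 mm).
- pocket_3 (a point): Centre of the floor of the tray's right pocket (tray y = -43 mm, z = 3 mm).
- walnut: Loose walnut in its shell, 29 mm wide, 32.5 mm high, 14 g, round about its upright axis, standing in any one of the three pockets. Origin: centre of its flat underside, z up.
- walnut_middle (a point): The walnut's middle, on its axis 15.5 mm above its underside, about where it is widest.
- hazelnut_1: Loose hazelnut, 17 mm wide, 18.5 mm high, 10 g, standing in another pocket. Origin: centre of its underside.
- hazelnut_2: Loose hazelnut, the same, in the remaining pocket. Origin: centre of its underside.
- tong_stand: Tong stand: open-topped steel sleeve on a flat foot 74 (x) x 120 (y) x 4 mm, fixed to the desk. Origin: centre of the foot's underside, z up; the sleeve is 28 (x) x 92 (y) mm inside, its floor at z = 5 mm, its rim at z = 65 mm.
- tongs: Loose steel spring tongs, 135 mm long, 65 g, standing tips down in the stand. Origin: midway between the open tips at their lower ends; z up to the hinge pin at the top; the arms spread along +-y. The frame is fixed to the +y arm: when the tongs close by angle a (joint tongs_arm), held evenly, it turns by -a/2 about its x at the pin. Pinching the arms closes the tips; a spring opens them.
- tongs_grip (a point): Midway between the arms, 32 mm below the pin. Pinch here from above along the tongs' y: over the black grips (18 mm wide, 8 to 57 mm below the pin) the arms measure 38 mm open, about 30 mm closed on the walnut, 22 mm shut. The spring presses outwards on the fingers with 3 N (open) to 5 N (shut), enough to carry the open tongs; a 20 to 40 N grip squeezes the walnut with about 4 to 9 N.
- tongs_pin (a point): The hinge pin, on the tongs' middle line at their top, z = 131.5 mm of the tongs; nothing of the tongs is more than 4 mm above it.
- tongs_mouth (a point): Midway between the open tips at the middle of their height (z = 7 mm of the tongs, 124.5 mm below the pin); fixed to the +y arm like the tongs' frame. The tips are 14 mm high, 22 mm wide (x), ribbed inside, 57 mm apart and 75 mm over all when open; each mm that the grips are pinched brings them 4 mm together; they sink 2 to 3 mm as they close on the walnut.
- tongs_arm (a joint): Closing angle of the tongs at the pin, rad: 0 = fully open, about 0.23 with the walnut between the tips, 0.46 = shut on nothing.
- dropper_1: Loose dropper bottle, 25 mm wide, 74 mm high, bystander on the left. Origin: centre of its underside.
- dropper_3: A second dropper bottle of the same size, bystander on the left. Origin: centre of its underside.
- cassette: White test cassette lying on the desk, 70 x 22 x 6 mm, bystander at the back, right of the dock. Origin: centre of its underside.
Things that resemble listed ones, but are neither listed nor needed, are in the scene too. Of the things that look like the tray_dock, the larger one is meant. What is shaped like the tong_stand but green is not meant.

How it is judged:
By the outcome, as a careful person would: the job done as asked, in the order asked, and still so for the second after the job is handed in, while the arm keeps its last pose, push and grip.
It also fails if it takes over 62 s, if anything falls off the work surface, if the arm or the gripper's body presses on something with over 40 N, if the wrist force passes 120 N, or if a joint passes its speed limit or range.

## Working session

There is one attempt and no reset: what is moved stays moved. The work goes in short steps, Python scripts to look and compute and a shell command to move; the robot and the scene stay as the last step left them, time stands still between calls to the robot, and variables do not carry over. Pictures are saved under pics/ and viewed, and the job is handed in when it is done.

```bash
mkdir -p pics
cat > h.py <<'E'
import numpy as np,cv2,pickle
from plant import ctrl
def snap(n,f):
    o=ctrl.get_obs(); s=ctrl.snapshot(n); s['obs']=o
    cv2.imwrite(f'pics/{f}.png',s['color'][:,:,::-1]); pickle.dump(s,open(f'pics/{f}.pkl','wb')); return s
E
python3 - <<'E'
from h import *
o=ctrl.get_obs(); print(o)
for n in ['scene','side','wrist']:
    s=snap(n,n+'0')
    print(n,s['K'],s.get('position'),s.get('attitude'),s.get('hand_eye'),[k for k in s])
E
```

```text
{'clock': 0.0, 'joint_pos': array([ 9.23645421e+01,  2.05906744e+01,  6.36117158e-01, -2.07604640e-02,
       -7.01337816e+01, -1.65073229e+01]), 'qvel': array([ 0.0082999 ,  0.01589066,  0.02438628,  0.0042638 , -0.02822712,
       -0.04013371]), 'tau': array([ 1.60283129e-03, -5.82723749e+01,  2.93043405e+01,  6.99700847e+00,
        7.07450919e-03, -1.53832971e-04]), 'tool_pos': array([0.16487464, 0.65437086, 0.40374682]), 'orientation': array([  94.05087835,   89.90953025, -100.09897242]), 'force': array([-0.11775828, -0.04423868,  0.19454092]), 'moment': array([-0.01750834,  0.06724229,  0.00734727]), 'opening': 0.08790749038674958}
scene [[570.01876535   0.         321.33066273]
 [  0.         570.01876535 231.9189272 ]
 [  0.           0.           1.        ]] [0.00642993 0.68721636 0.86788623] [  49.78343117   -0.54588314 -144.64399947] None ['color', 'depth', 'K', 'position', 'attitude', 'obs']
side [[505.80321751   0.         316.85560254]
 [  0.         505.80321751 240.42689213]
 [  0.           0.           1.        ]] [ 0.06065227 -0.86133493  0.63184656] [ 60.30906524   0.26970159 -28.87961984] None ['color', 'depth', 'K', 'position', 'attitude', 'obs']
wrist [[345.35443755   0.         320.57359523]
 [  0.         345.35443755 235.31830276]
 [  0.           0.           1.        ]] None None [[-2.59961844e-04  2.73749679e-01 -9.61800939e-01  2.04909207e-02]
 [ 9.99999934e-01  3.13517621e-04 -1.81052515e-04  5.58813404e-04]
 [ 2.51978474e-04 -9.61800923e-01 -2.73749742e-01 -7.38414204e-02]
 [ 0.00000000e+00  0.00000000e+00  0.00000000e+00  1.00000000e+00]] ['color', 'depth', 'K', 'hand_eye', 'obs']
```

View pics/scene0.png

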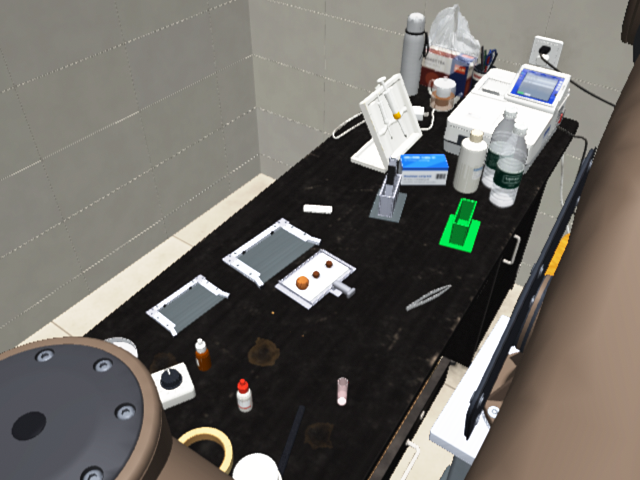

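View pics/side0.png

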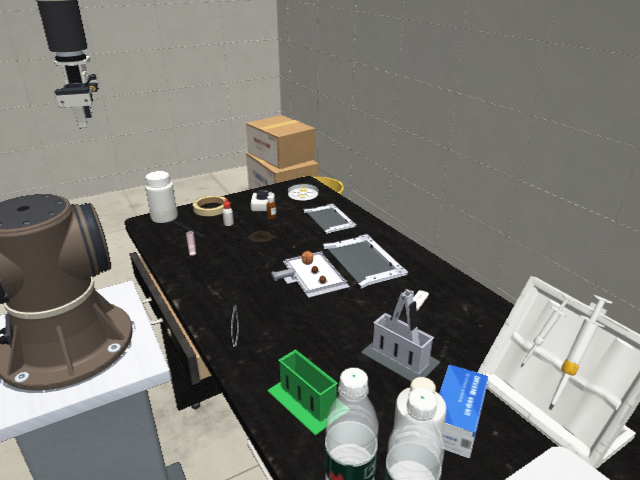

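View pics/wrist0.png

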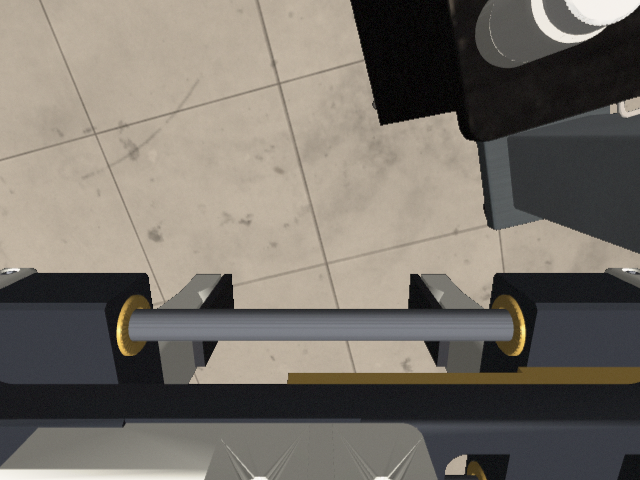

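Tray is at scene (316,277). The dock candidates are the near-tray one at (270,252) and a smaller one at (188,303). The sleeves are grey with tongs (388,195) and green (462,225). Loose tweezers lie at (428,297). I'll enlarge to confirm these.

```bash
cat >> h.py <<'E'
from scipy.spatial.transform import Rotation as R
def campose(s):
    if 'hand_eye' in s:
        o=s['obs'];T=np.eye(4);T[:3,:3]=R.from_euler('xyz',o['orientation'],degrees=True).as_matrix();T[:3,3]=o['tool_pos'];T=T@s['hand_eye'];return T[:3,:3],T[:3,3]
    return R.from_euler('xyz',s['attitude'],degrees=True).as_matrix(),np.array(s['position'])
def ray(s,uv):
    M,p=campose(s);K=s['K'];uv=np.atleast_2d(uv).astype(float)
    d=np.c_[(uv[:,0]-K[0,2])/K[0,0],-(uv[:,1]-K[1,2])/K[1,1],-np.ones(len(uv))]@M.T
    return p,d
def onplane(s,uv,z):
    p,d=ray(s,uv);return p+d*((z-p[2])/d[:,2])[:,None]
def proj(s,P):
    M,p=campose(s);c=(np.atleast_2d(P)-p)@M;K=s['K']
    return np.c_[K[0,2]+K[0,0]*c[:,0]/-c[:,2],K[1,2]+K[1,1]*-c[:,1]/-c[:,2]]
def load(f): return pickle.load(open(f'pics/{f}.pkl','rb'))
def tri(obs):
    A=np.zeros((3,3));b=np.zeros(3)
    for s,uv in obs:
        p,d=ray(s,uv);d=d[0]/np.linalg.norm(d[0]);Q=np.eye(3)-np.outer(d,d);A+=Q;b+=Q@p
    return np.linalg.solve(A,b)
def depthpts(s):
    h,w=s['depth'].shape;u,v=np.meshgrid(np.arange(w),np.arange(h));uv=np.c_[u.ravel(),v.ravel()]
    p,d=ray(s,uv);return (p+d*s['depth'].ravel()[:,None]).reshape(h,w,3)
E
python3 - <<'E'
from h import *
a=cv2.imread('pics/scene0.png');b=cv2.imread('pics/side0.png')
cv2.imwrite('pics/c1.png',cv2.resize(a[210:350,140:365],None,fx=3.5,fy=3.5,interpolation=cv2.INTER_CUBIC))
cv2.imwrite('pics/c2.png',cv2.resize(b[190:310,260:420],None,fx=4.9,fy=4.9,interpolation=cv2.INTER_CUBIC))
t=np.hstack([cv2.resize(a[140:260,350:490],(400,343),interpolation=cv2.INTER_CUBIC),cv2.resize(b[280:400,340:460],(343,343),interpolation=cv2.INTER_CUBIC)])
cv2.imwrite('pics/c3.png',t)
E
```

```text
(no output)
```

View pics/c1.png

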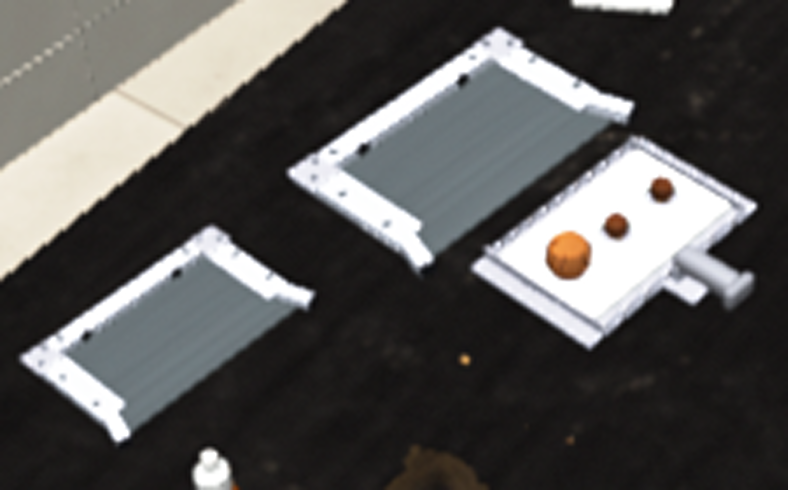

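View pics/c2.png

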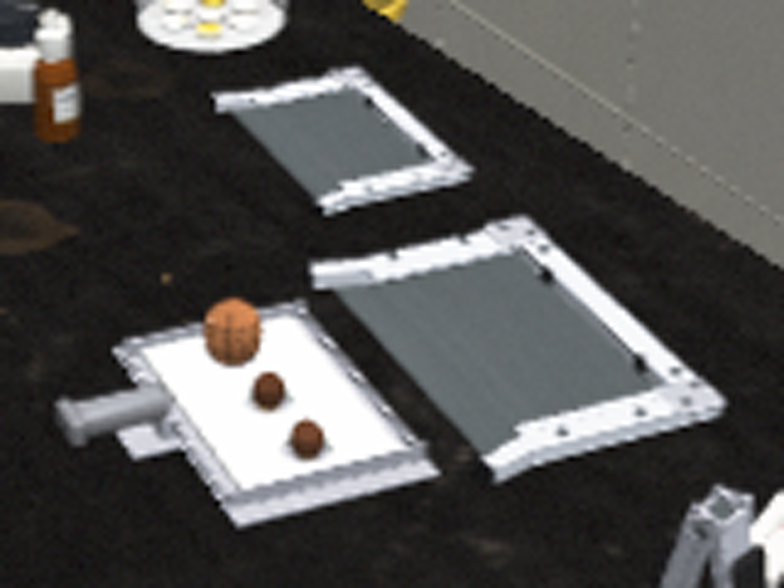

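View pics/c3.png

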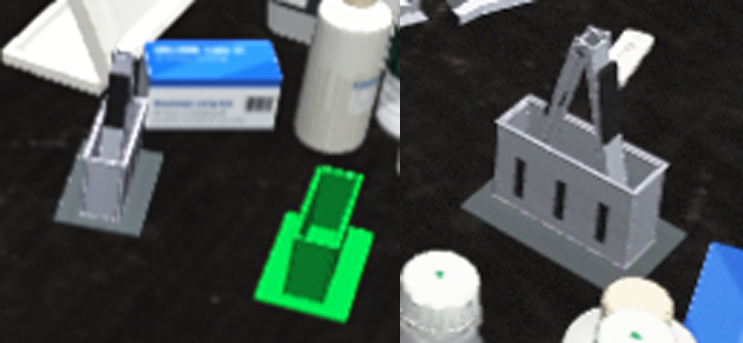

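The enlarged crops confirm: larger dock at scene (270,252), walnut (big, orange) at (302,283) in the left pocket, grey stand with tongs at (388,190). Green sleeve, small dock and flat tweezers are not meant. Now I measure.

Run:
```python
from h import *
for n,roi in [('scene0',dict(tray=(270,245,360,315),dock=(215,215,325,290),stand=(360,150,410,225))),('side0',dict(tray=(268,245,352,300),dock=(322,232,412,290),stand=(355,285,445,385)))]:
    s=load(n);P=depthpts(s)
    hsv=cv2.cvtColor(s['color'],cv2.COLOR_RGB2HSV)
    m=(s['color'].min(2)>75).astype(np.uint8)
    nl,lab,st,ce=cv2.connectedComponentsWithStats(m)
    for k,(a,b,c,d) in roi.items():
        sub=lab[b:d,a:c];ids,ct=np.unique(sub[sub>0],return_counts=True)
        i=ids[ct.argmax()];mm=(lab==i)
        z=P[...,2][mm];print(n,k,st[i],'z pct',np.percentile(z,[1,10,50,90,99]).round(4))
        cs,_=cv2.findContours(mm.astype(np.uint8),cv2.RETR_EXTERNAL,cv2.CHAIN_APPROX_NONE)
        c0=max(cs,key=len)
        ap=cv2.approxPolyDP(c0,3,True)[:,0];
        for q in ap: print(q,P[q[1],q[0]].round(4),onplane(s,q,0.003)[0].round(4),onplane(s,q,.01)[0].round(4))
    # desk z
    u=P[300:330,230:260].reshape(-1,3);print('desk',np.median(u,0))
```

```text
scene0 tray [ 274  249   82   61 2545] z pct [-0.0007  0.0026  0.0073  0.0182  0.0323]
[355 267] [ 0.4632 -0.0985  0.0025] [ 0.463 -0.098  0.003] [ 0.4593 -0.0917  0.01  ]
[320 249] [ 0.5533 -0.0924  0.0125] [ 0.5593 -0.1011  0.003 ] [ 0.5548 -0.0947  0.01  ]
[274 286] [ 0.573   0.0479 -0.0014] [0.5701 0.0511 0.003 ] [0.5656 0.0563 0.01  ]
[308 309] [0.4747 0.0597 0.0009] [0.4735 0.0613 0.003 ] [0.4698 0.0663 0.01  ]
[328 292] [ 0.4684 -0.0023  0.0019] [ 0.4678 -0.0014  0.003 ] [0.4641 0.0042 0.01  ]
[336 296] [ 0.4497 -0.0047 -0.0008] [ 0.4478 -0.0017  0.003 ] [0.4443 0.0038 0.01  ]
[342 292] [ 0.4437 -0.0179  0.0038] [ 0.4441 -0.0186  0.003 ] [ 0.4405 -0.0128  0.01  ]
[348 297] [ 0.4199 -0.0036  0.0158] [ 0.4261 -0.014   0.003 ] [ 0.4227 -0.0083  0.01  ]
[354 288] [ 0.4184 -0.0229  0.0268] [ 0.43  -0.043  0.003] [ 0.4266 -0.0371  0.01  ]
[341 281] [ 0.4647 -0.0456  0.0014] [ 0.4638 -0.0442  0.003 ] [ 0.4601 -0.0383  0.01  ]
scene0 dock [ 222  218   99   70 3220] z pct [-0.0022 -0.0005  0.0025  0.0116  0.0148]
[320 239] [ 0.5753 -0.1234  0.0092] [ 0.5794 -0.1293  0.003 ] [ 0.5748 -0
[... 18104 characters left out ...]
.003 ] [ 0.5903 -0.2903  0.01  ]
[409 329] [ 0.5155 -0.3523  0.0802] [ 0.5791 -0.2811  0.003 ] [ 0.5734 -0.2875  0.01  ]
[409 304] [ 0.5166 -0.3445  0.1268] [ 0.6284 -0.2177  0.003 ] [ 0.6221 -0.2249  0.01  ]
[415 301] [ 0.5301 -0.3431  0.1272] [ 0.6456 -0.2156  0.003 ] [ 0.6391 -0.2228  0.01  ]
[417 310] [ 0.6311 -0.2405  0.0018] [ 0.63   -0.2416  0.003 ] [ 0.6237 -0.2485  0.01  ]
[428 293] [ 0.6881 -0.2059  0.0023] [ 0.6874 -0.2066  0.003 ] [ 0.6804 -0.2139  0.01  ]
[418 290] [ 6.787e-01 -1.845e-01  1.000e-04] [ 0.6759 -0.1876  0.003 ] [ 0.669  -0.1951  0.01  ]
[414 295] [ 0.6587 -0.1959  0.0012] [ 0.657  -0.1978  0.003 ] [ 0.6504 -0.2052  0.01  ]
desk [ 0.321173   -0.08306952  0.00073169]
```

```bash
cat >> h.py <<'E'
def T(pos,Rm): 
    M=np.eye(4);M[:3,:3]=Rm;M[:3,3]=pos;return M
def cur():
    o=ctrl.get_obs();return T(o['tool_pos'],R.from_euler('xyz',o['orientation'],degrees=True).as_matrix()),o
def down(phi): # tool x down, tool y at heading phi deg
    c,s=np.cos(np.radians(phi)),np.sin(np.radians(phi));x=np.array([0,0,-1.]);y=np.array([c,s,0]);return np.c_[x,y,np.cross(x,y)]
def plan(target,N=None,src=None):
    from scipy.linalg import logm,expm
    C=src if src is not None else cur()[0]
    D=np.linalg.inv(C)@target; L=np.real(logm(D))
    dist=np.linalg.norm(D[:3,3]);ang=np.degrees(np.linalg.norm(R.from_matrix(D[:3,:3]).as_rotvec()))
    if N is None:N=int(max(1,np.ceil(max(dist*1.15/.055,ang/9.5))))
    S=expm(L/N);rv=np.degrees(R.from_matrix(S[:3,:3]).as_rotvec())
    print('dist %.4f ang %.1f N %d row'%(dist,ang,N),S[:3,3].round(4),rv.round(2))
def st():
    o=ctrl.get_obs();C=R.from_euler('xyz',o['orientation'],degrees=True).as_matrix()
    print('t%.2f'%o['clock'],'pos',o['tool_pos'].round(4),'grasp',(o['tool_pos']+C[:,0]*.159).round(4),'yhead %.2f'%np.degrees(np.arctan2(C[1,1],C[0,1])),'xaxis',C[:,0].round(3),'F',o['force'].round(1),'open %.4f'%o['opening'],'j',o['joint_pos'].round(0))
E
python3 - <<'E'
from h import *
C,o=cur();print(C.round(3));st()
plan(T([.40,-.04,.40],down(-14-92+12)))
E
```

```text
[[-0.    -0.244 -0.97   0.165]
 [-0.001 -0.97   0.244  0.654]
 [-1.     0.001 -0.     0.404]
 [ 0.     0.     0.     1.   ]]
t0.15 pos [0.1648 0.6544 0.404 ] grasp [0.1648 0.6542 0.245 ] yhead -104.14 xaxis [-0.    -0.001 -1.   ] F [ 0.6  0.  -0.2] open 0.0872 j [ 92.  21.   1.  -0. -70. -17.]
dist 0.7332 ang 10.1 N 16 row [ 0.0003  0.0405 -0.0216] [-0.63 -0.   -0.  ]
```

Run:
```python
from h import *
plan(T([.41,-.06,.42],down(90)),19)
```

```text
dist 0.7555 ang 165.9 N 19 row [-0.0008 -0.0214 -0.0538] [ 8.73 -0.01 -0.  ]
```

```bash
python3 -m inch '[0,-0.021,-0.054,8.7,0,0,0.0876,0,-0.021,-0.054,8.7,0,0,0.0876,0,-0.021,-0.054,8.7,0,0,0.0876,0,-0.021,-0.054,8.7,0,0,0.0876,0,-0.021,-0.054,8.7,0,0,0.0876,0,-0.021,-0.054,8.7,0,0,0.0876]'; python3 -c "
from h import *
st();plan(T([.41,-.06,.42],down(90)))"
```

```text
clock: 0.9
tool_pos: [0.4937, 0.568, 0.4001]
orientation: [130.2, 89.7, -117.3]
force: [0.8, 1.0, -0.1]
opening: 0.0873
t0.90 pos [0.4937 0.568  0.4001] grasp [0.4933 0.5672 0.2411] yhead -157.47 xaxis [-0.003 -0.005 -1.   ] F [ 0.8  1.  -0.1] open 0.0873 j [ 64.  28.  12.  -0. -74. -41.]
dist 0.6339 ang 112.5 N 14 row [-0.0013 -0.0201 -0.0495] [ 8.04 -0.03  0.  ]
```

```bash
python3 -m inch '[0,-0.02,-0.05,8,0,0,0.0876,0,-0.02,-0.05,8,0,0,0.0876,0,-0.02,-0.05,8,0,0,0.0876,0,-0.02,-0.05,8,0,0,0.0876,0,-0.02,-0.05,8,0,0,0.0876,0,-0.02,-0.05,8,0,0,0.0876,0,-0.02,-0.05,8,0,0,0.0876,0,-0.02,-0.05,8,0,0,0.0876,0,-0.02,-0.05,8,0,0,0.0876,0,-0.02,-0.05,8,0,0,0.0876,0,-0.02,-0.05,8,0,0,0.0876]'; python3 -c "
from h import *
st();plan(T([.41,-.06,.42],down(90)))"
```

```text
clock: 2.28
tool_pos: [0.5244, 0.0177, 0.3972]
orientation: [-151.3, 89.1, -130.0]
force: [0.1, -0.0, 0.9]
opening: 0.0876
t2.27 pos [0.5244 0.0177 0.3972] grasp [0.5227 0.0158 0.2383] yhead 111.23 xaxis [-0.01  -0.012 -1.   ] F [ 0.1 -0.   0.9] open 0.0876 j [ 24.   7. -19.   0. -65. -93.]
dist 0.1401 ang 21.2 N 3 row [-0.0071 -0.0159 -0.0436] [ 7.07 -0.24  0.19]
```

```bash
python3 -m inch '[-0.006,-0.016,-0.043,7,-0.2,0.2,0.0876,-0.006,-0.016,-0.043,7,-0.2,0.2,0.0876,-0.006,-0.016,-0.043,7,-0.2,0.2,0.0876,0,0,0,0,0,0,0.0876,0,0,0,0,0,0,0.0876]'; python3 -c "
from h import *
st();plan(T([.41,-.06,.42],down(90)))
s=snap('wrist','w1');st()"
```

```text
clock: 2.9
tool_pos: [0.4047, -0.0646, 0.4172]
orientation: [141.4, 89.9, 140.6]
force: [0.5, -0.1, 0.5]
opening: 0.0873
t2.90 pos [ 0.4047 -0.0646  0.4172] grasp [ 0.4046 -0.0645  0.2582] yhead 89.21 xaxis [-0.001  0.001 -1.   ] F [ 0.5 -0.1  0.5] open 0.0873 j [  19.   -6.  -29.   -0.  -67. -110.]
dist 0.0075 ang 0.8 N 1 row [-0.0028  0.0047  0.0052] [-0.79 -0.06 -0.05]
t2.95 pos [ 0.4048 -0.0645  0.4171] grasp [ 0.4046 -0.0644  0.2581] yhead 89.21 xaxis [-0.001  0.001 -1.   ] F [-0.5 -0.3  0.3] open 0.0877 j [  19.   -6.  -29.   -0.  -67. -110.]
```

View pics/w1.png

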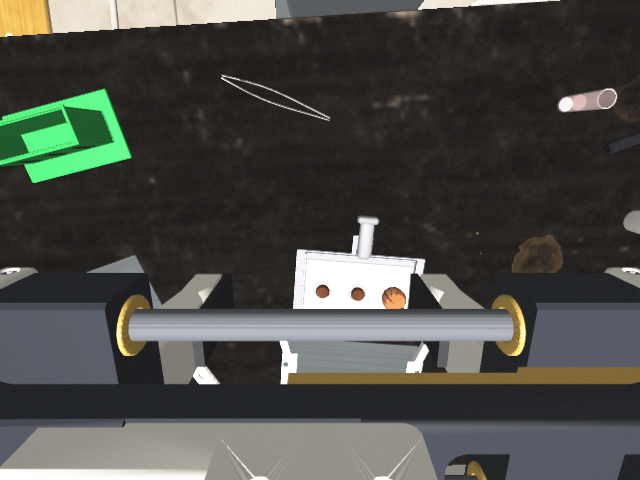

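```bash
python3 -m inch '[-0.001,0.009,0.054,-0.2,0,0,0.0876,-0.001,0.009,0.054,-0.2,0,0,0.0876,-0.001,0.009,0.054,-0.2,0,0,0.0876,-0.001,0.009,0.054,-0.2,0,0,0.0876,0,0,0,0,0,0,0.0876,0,0,0,0,0,0,0.0876]'; python3 -c "
from h import *
s=snap('wrist','w2');st()"
```

```text
clock: 3.7
tool_pos: [0.6323, -0.0259, 0.4147]
orientation: [-172.5, 89.5, -172.1]
force: [-0.9, -0.2, 0.3]
opening: 0.0874
t3.75 pos [ 0.632  -0.0259  0.4146] grasp [ 0.6308 -0.0261  0.2556] yhead 90.42 xaxis [-0.008 -0.001 -1.   ] F [0.2 0.4 0.5] open 0.0874 j [  15.   16.   -4.   -0.  -70. -105.]
```

View pics/w2.png

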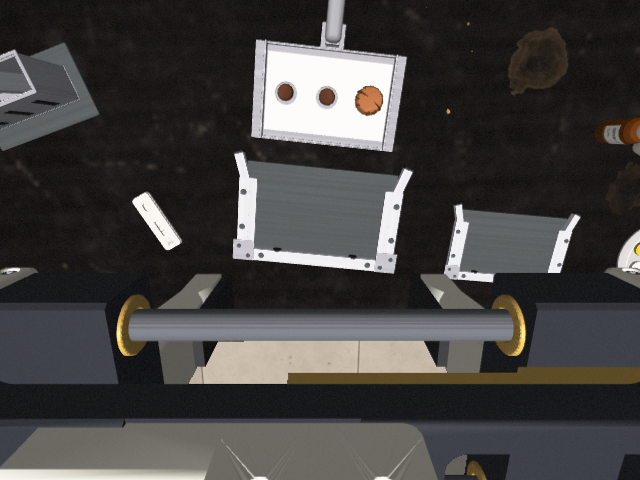

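Run:
```python
from h import *
a=cv2.imread('pics/w2.png')
cv2.imwrite('pics/c4.png',cv2.resize(a[30:160,240:415],None,fx=4.5,fy=4.5,interpolation=cv2.INTER_CUBIC))
cv2.imwrite('pics/c5.png',cv2.resize(a[145:280,225:420],None,fx=4,fy=4,interpolation=cv2.INTER_CUBIC))
```

```text
(no output)
```

View pics/c4.png

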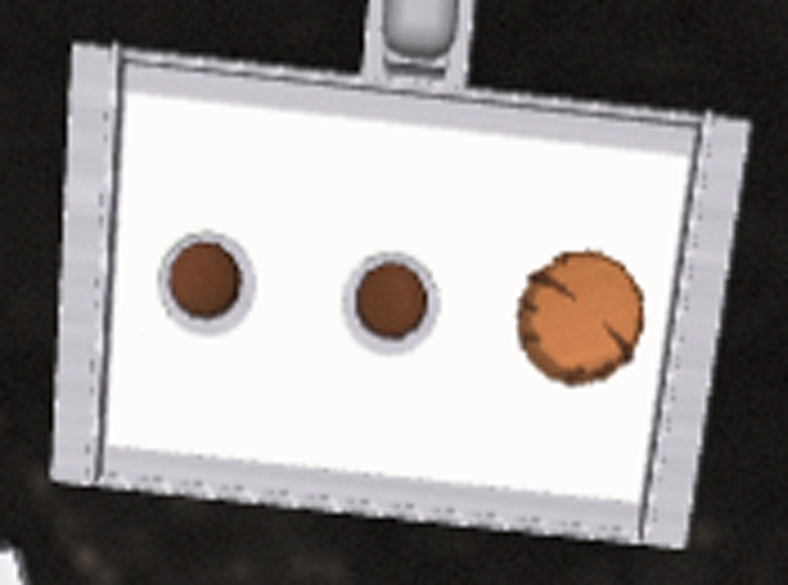

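View pics/c5.png

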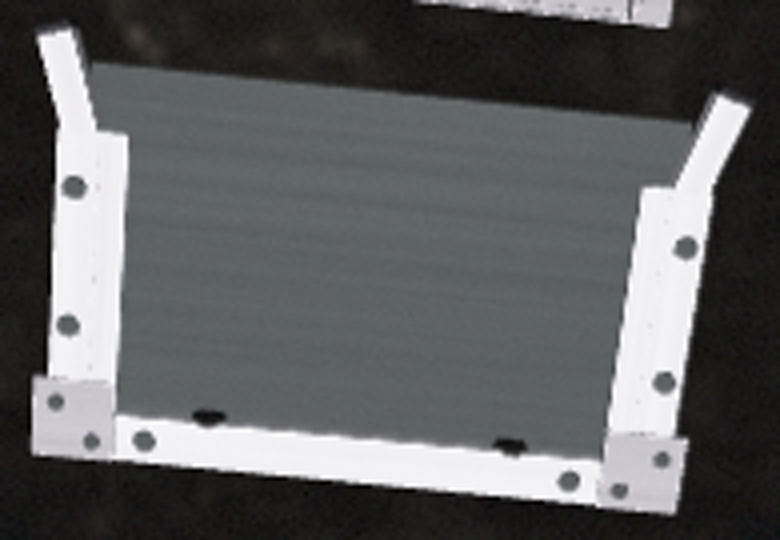

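Run:
```python
from h import *
s=load('w2')
def cp(L,f,o): return np.array(L,float)/f+np.array(o)-0.5+0.5/f
tc=onplane(s,cp([(73,43),(750,120),(687,548),(52,482)],4.5,(240,30)),.003)[:,:2]  # front-right, front-left, back-left, back-right
loc=np.array([(-48,-78),(-48,78),(48,78),(48,-78)])/1e3
def fit(loc,w):
    a=loc-loc.mean(0);b=w-w.mean(0);th=np.arctan2((a[:,0]*b[:,1]-a[:,1]*b[:,0]).sum(),(a*b).sum())
    Rm=np.array([[np.cos(th),-np.sin(th)],[np.sin(th),np.cos(th)]]);t=w.mean(0)-Rm@loc.mean(0)
    print('scale %.3f'%(np.sqrt((b**2).sum()/(a**2).sum())),'pose',t.round(4),'yaw %.2f'%np.degrees(th),'res mm',((w-loc@Rm.T-t)*1e3).round(1).tolist());return t,th
fit(loc,tc)
dl=cp([(128,133),(640,190)],4,(225,145));
fit(np.array([(-34,-72),(-34,72)])/1e3,onplane(s,dl,.010)[:,:2])
e=onplane(s,cp([(128,133),(118,400),(640,190),(605,455)],4,(225,145)),.010)[:,:2]
print('lip dirs',[np.degrees(np.arctan2(*(e[i+1]-e[i])[::-1])).round(2) for i in (0,2)])
bs=cp([(118,415),(600,462)],4,(225,145))
for z in(0,.01): 
    q=onplane(s,bs,z)[:,:2];print('stop',q.round(4).tolist(),'yaw',np.degrees(np.arctan2(*(q[1]-q[0])[::-1]))-90)
# scene/side check of nuts and hazelnut/walnut positions at their widest
for c,z in [((206,280),.0135),((391,300),.0135),((581,317),.0185)]: print(onplane(s,cp([c],4.5,(240,30)),z)[0].round(4))
for nm,pt in [('tray',(0.5165,-.02,.003))]: print(proj(load('scene0'),[pt]))
```

```text
scale 0.996 pose [ 0.515  -0.0214] yaw -5.37 res mm [[0.0, 0.5], [0.2, -0.7], [-0.2, -0.1], [-0.0, 0.3]]
scale 0.994 pose [ 0.6404 -0.0302] yaw -5.92 res mm [[0.0, 0.4], [-0.0, -0.4]]
lip dirs [np.float64(-4.58), np.float64(-4.29)]
stop [[0.6842, -0.1063], [0.698, 0.0389]] yaw -5.434199054880182
stop [[0.681, -0.1043], [0.6945, 0.0372]] yaw -5.434199054880224
[ 0.5109 -0.064   0.0135]
[ 0.5149 -0.0217  0.0135]
[0.5187 0.0213 0.0185]
[[314.34414967 277.25366507]]
```

Run:
```python
from h import *
plan(T([.4373,-.0141,.27],down(84.6)))
plan(T([.4373,-.0141,.183],down(84.6)),2,T([.4373,-.0141,.27],down(84.6)))
```

```text
dist 0.2428 ang 5.8 N 6 row [ 0.0243  0.0008 -0.0324] [ 0.97 -0.08  0.01]
dist 0.0870 ang 0.0 N 2 row [ 0.0435 -0.     -0.    ] [0. 0. 0.]
```

```bash
python3 -m inch '[0.024,0.001,-0.032,1,-0.1,0,0.06,0.024,0.001,-0.032,1,-0.1,0,0.06,0.024,0.001,-0.032,1,-0.1,0,0.06,0.024,0.001,-0.032,1,-0.1,0,0.06,0.024,0.001,-0.032,1,-0.1,0,0.06,0.024,0.001,-0.032,1,-0.1,0,0.06,0,0,0,0,0,0,0.06]'; python3 -c "
from h import *
st();plan(T([.4373,-.0141,.183],down(84.6)),3)"
```

```text
clock: 4.62
tool_pos: [0.4294, -0.0143, 0.2692]
orientation: [8.6, 89.5, 3.0]
force: [1.2, 0.6, 0.5]
opening: 0.0599
t4.62 pos [ 0.4294 -0.0143  0.2692] grasp [ 0.4308 -0.0142  0.1102] yhead 84.35 xaxis [ 0.009  0.    -1.   ] F [1.2 0.6 0.5] open 0.0599 j [  25.    5.  -40.    0.  -44. -121.]
dist 0.0866 ang 0.6 N 3 row [0.0287 0.0003 0.0025] [-0.08  0.17 -0.03]
```

```bash
python3 -m inch '[0.028,0,0.003,0,0.2,0,0.05,0.028,0,0.003,0,0.2,0,0.05,0.028,0,0.002,0,0.2,0,0.05,0,0,0,0,0,0,0.05]'; python3 -c "
from h import *
st();plan(T([.4373,-.0141,.183],down(84.6)),1);snap('wrist','w3')"
```

```text
clock: 5.12
tool_pos: [0.4404, -0.0141, 0.1879]
orientation: [34.1, 89.4, 28.7]
force: [0.5, 0.3, 0.3]
opening: 0.05
t5.12 pos [ 0.4404 -0.0141  0.1879] grasp [ 0.4419 -0.0133  0.0289] yhead 84.60 xaxis [ 0.009  0.005 -1.   ] F [0.5 0.3 0.3] open 0.0500 j [  24.   14.  -44.   -0.  -31. -119.]
dist 0.0058 ang 0.6 N 1 row [ 0.0048 -0.0003 -0.0032] [-0.    0.49 -0.33]
```

View pics/w3.png

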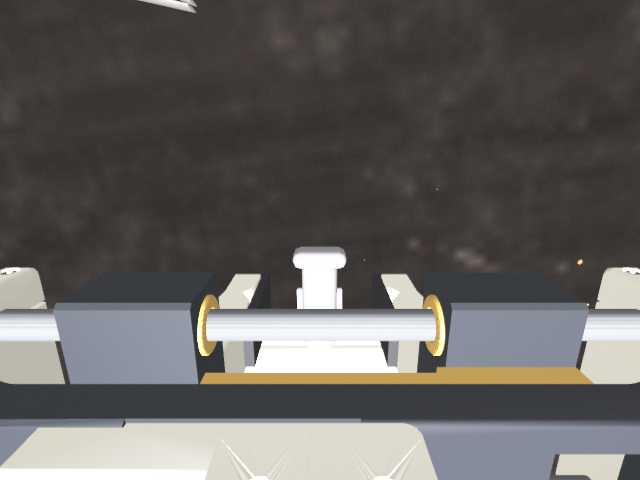

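```bash
python3 -m inch '[0.005,0,-0.004,0,0.5,-0.3,0.05,0,0,0,0,0,0,0.0,0,0,0,0,0,0,0.0,0,0,0,0,0,0,0.0,0,0,0,0,0,0,0.0]'; python3 -c "
from h import *
st();snap('wrist','w4')"
```

```text
clock: 5.8
tool_pos: [0.4379, -0.013, 0.1871]
orientation: [28.7, 89.5, 23.3]
force: [0.1, -0.3, -0.5]
opening: 0.0158
t5.80 pos [ 0.4379 -0.013   0.1871] grasp [ 0.4391 -0.0125  0.0281] yhead 84.67 xaxis [ 0.007  0.003 -1.   ] F [ 0.1 -0.3 -0.5] open 0.0158 j [  24.   14.  -44.    0.  -31. -120.]
```

```bash
python3 -m inch '[0,0.001,0.008,0,0,0,0,0,0.001,0.008,0,0,0,0,0,0.001,0.008,0,0,0,0,0,0,0.01,0,0,0,0,0,0,0.01,0,0,0,0]'; python3 -c "
from h import *
st();plan(T([.64-.0775*.9956,-.0302+.0775*.0941,.186],down(84.6)),1)"
```

```text
clock: 6.48
tool_pos: [0.4716, -0.0177, 0.1869]
orientation: [-162.2, 88.8, -167.7]
force: [-11.7, 2.9, 16.7]
opening: 0.0158
t6.47 pos [ 0.4716 -0.0177  0.1869] grasp [ 0.4685 -0.0184  0.028 ] yhead 84.49 xaxis [-0.02  -0.004 -1.   ] F [-11.7   2.9  16.7] open 0.0158 j [  22.   17.  -39.   -0.  -35. -117.]
dist 0.0914 ang 1.2 N 1 row [-0.0008  0.0036  0.0913] [-0.11 -1.1   0.35]
```

```bash
python3 -m inch '[-0.001,0.001,0.006,0,-0.8,0.2,0,-0.001,0.001,0.008,0,-0.5,0,0]'; python3 -c "
from h import *
st();plan(T([.64-.0775*.9956,-.0302+.0775*.0941,.187],down(84.6)),1);s=snap('scene','s5');a=s['color'][:,:,::-1]
cv2.imwrite('pics/c6.png',cv2.resize(a[205:325,205:375],None,fx=4.5,fy=4.5,interpolation=cv2.INTER_CUBIC))"
```

```text
clock: 6.72
tool_pos: [0.484, -0.0173, 0.1877]
orientation: [-113.6, 89.8, -119.2]
force: [-19.1, 18.4, 1.5]
opening: 0.0155
t6.72 pos [ 0.484  -0.0173  0.1877] grasp [ 0.4837 -0.0179  0.0287] yhead 84.39 xaxis [-0.002 -0.003 -1.   ] F [-19.1  18.4   1.5] open 0.0155 j [  21.   18.  -38.    0.  -34. -117.]
dist 0.0790 ang 0.3 N 1 row [0.0006 0.0022 0.079 ] [-0.21 -0.09  0.21]
```

View pics/c6.png

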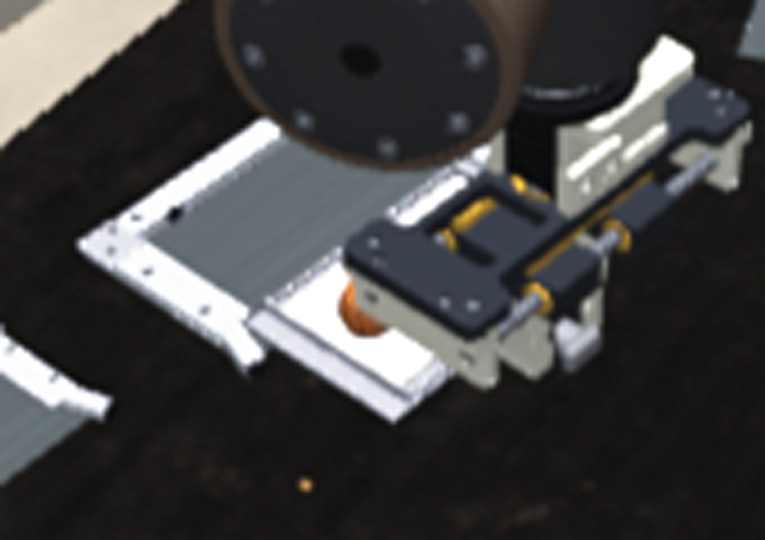

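```bash
python3 -m inch '[0,0.003,0,0,0,0,0,0,0.002,0.004,0,0,0,0]'; python3 -c "
from h import *
st();plan(T([.64-.0775*.9956,-.0302+.0775*.0941,.187],down(84.6)),1);s=snap('side','s6');a=s['color'][:,:,::-1]
cv2.imwrite('pics/c7.png',cv2.resize(a[205:310,270:420],None,fx=5,fy=5,interpolation=cv2.INTER_CUBIC))"
```

```text
clock: 7.02
tool_pos: [0.488, -0.0128, 0.187]
orientation: [-133.0, 89.6, -138.6]
force: [-6.6, -2.0, 8.8]
opening: 0.0156
t7.03 pos [ 0.488  -0.0128  0.187 ] grasp [ 0.4871 -0.0136  0.028 ] yhead 84.38 xaxis [-0.006 -0.005 -1.   ] F [-6.6 -2.   8.8] open 0.0156 j [  22.   18.  -38.    0.  -35. -118.]
dist 0.0755 ang 0.5 N 1 row [-0.0004 -0.0027  0.0755] [-0.22 -0.3   0.32]
```

View pics/c7.png

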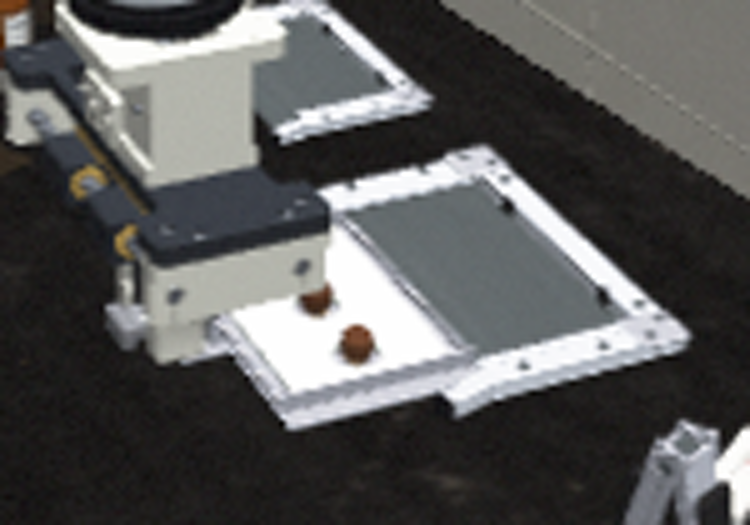

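```bash
python3 -m inch '[-0.0005,-0.001,0.006,0,-0.3,0.2,0,0,0,0.006,0,0,0,0,0,0,0.006,0,0,0,0]'; python3 -c "
from h import *
st();plan(T([.64-.0775*.9956,-.0302+.0775*.0941,.187],down(84.6)),1)"
```

```text
clock: 7.45
tool_pos: [0.5085, -0.0153, 0.1876]
orientation: [-17.5, 89.8, -23.1]
force: [0.1, -0.2, -2.7]
opening: 0.0157
t7.45 pos [ 0.5085 -0.0153  0.1876] grasp [ 0.509  -0.0155  0.0286] yhead 84.42 xaxis [ 0.003 -0.001 -1.   ] F [ 0.1 -0.2 -2.7] open 0.0157 j [  20.   20.  -35.    0.  -35. -116.]
dist 0.0548 ang 0.3 N 1 row [ 0.0008 -0.0023  0.0548] [-0.18  0.18  0.06]
```

Sliding freely. Continue.

```bash
python3 -m inch '[0,0,0.008,0,0,0,0,0,0,0.008,0,0,0,0,0,0,0.008,0,0,0,0,0,0,0.008,0,0,0,0]'; python3 -c "
from h import *
st();plan(T([.64-.0775*.9956,-.0302+.0775*.0941,.187],down(84.6)),1)"
```

```text
clock: 7.95
tool_pos: [0.543, -0.0187, 0.1875]
orientation: [-18.8, 89.8, -24.4]
force: [-0.1, 0.3, -2.9]
opening: 0.0158
t7.95 pos [ 0.543  -0.0187  0.1875] grasp [ 0.5434 -0.0189  0.0285] yhead 84.41 xaxis [ 0.003 -0.001 -1.   ] F [-0.1  0.3 -2.9] open 0.0158 j [  19.   22.  -31.    0.  -37. -115.]
dist 0.0203 ang 0.3 N 1 row [ 0.0005 -0.0023  0.0202] [-0.19  0.18  0.06]
```

```bash
python3 -m inch '[0,0,0.007,0,0,0,0,0,0,0.006,0,0,0,0,0,0,0.004,0,0,0,0]'; python3 -c "
from h import *
st()"; python3 -m inch '[0,0,0.004,0,0,0,0,0,0,0.004,0,0,0,0]'; python3 -c "
from h import *
st()"
```

```text
clock: 8.32
tool_pos: [0.5613, -0.0205, 0.1873]
orientation: [-22.0, 89.8, -27.6]
force: [0.3, 0.0, -2.1]
opening: 0.0157
t8.32 pos [ 0.5613 -0.0205  0.1873] grasp [ 0.5618 -0.0208  0.0283] yhead 84.40 xaxis [ 0.003 -0.001 -1.   ] F [ 0.3  0.  -2.1] open 0.0157 j [  18.   23.  -28.    0.  -38. -114.]
clock: 8.57
tool_pos: [0.5657, -0.0214, 0.1869]
orientation: [-157.5, 89.6, -163.2]
force: [-22.5, 16.6, 23.3]
opening: 0.0156
t8.57 pos [ 0.5657 -0.0214  0.1869] grasp [ 0.5646 -0.0218  0.0279] yhead 84.33 xaxis [-0.007 -0.002 -1.   ] F [-22.5  16.6  23.3] open 0.0156 j [  18.   24.  -27.   -0.  -39. -113.]
```

```bash
python3 -c "
from h import *
s=snap('side','s7');a=s['color'][:,:,::-1]
cv2.imwrite('pics/c8.png',cv2.resize(a[205:310,270:420],None,fx=5,fy=5,interpolation=cv2.INTER_CUBIC))
s=snap('wrist','w7');st()"
```

```text
t8.68 pos [ 0.5657 -0.0214  0.187 ] grasp [ 0.5645 -0.0217  0.028 ] yhead 84.34 xaxis [-0.007 -0.002 -1.   ] F [-16.3   8.8  13.2] open 0.0160 j [  18.   24.  -27.    0.  -39. -113.]
```

View pics/c8.png

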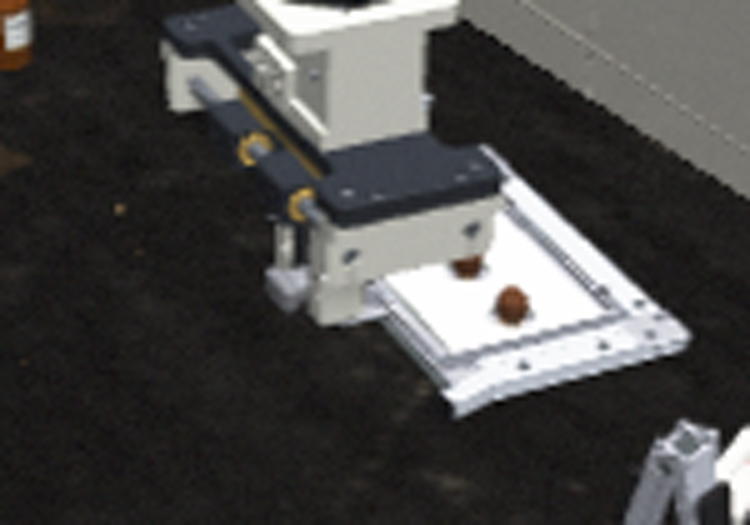

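View pics/w7.png

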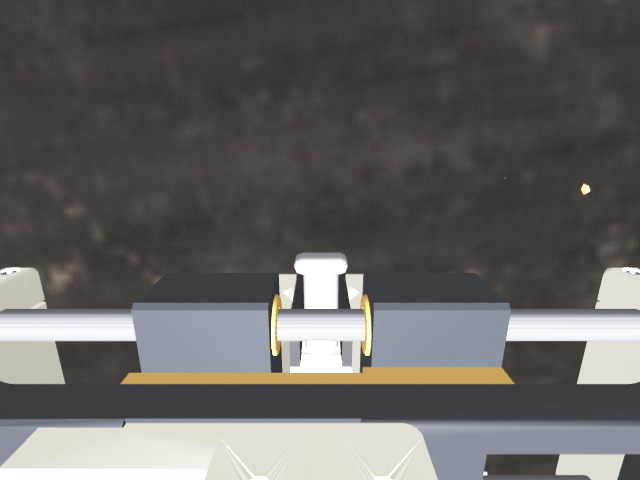

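```bash
python3 -m inch '[-0.0005,0,0.003,0,-0.4,0.2,0,0,0,0.004,0,0,0,0,0,0,0.003,0,0,0,0]'; python3 -c "
from h import *
st()"
```

```text
clock: 9.05
tool_pos: [0.5675, -0.0218, 0.187]
orientation: [-174.4, 89.0, 179.9]
force: [-11.1, 4.6, 7.1]
opening: 0.0161
t9.05 pos [ 0.5675 -0.0218  0.187 ] grasp [ 0.5646 -0.0218  0.028 ] yhead 84.29 xaxis [-0.018  0.    -1.   ] F [-11.1   4.6   7.1] open 0.0161 j [  17.   24.  -27.   -0.  -40. -113.]
```

```bash
python3 -m inch '[0,0,0,0,0,0,0.05,0,0,0,0,0,0,0.05,-0.02,0,0,0,-0.4,0,0.05,-0.05,0,0,0,-0.4,0,0.06,-0.06,0,0,0,0,0,0.08,-0.06,0,0.01,0,0,0,0.0876,-0.05,0,0.01,0,0,0,0.0876,0,0,0.03,0,0,0,0.0876,0,0,0.02,0,0,0,0.0876,0,0,0,0,0,0,0.0876]'; python3 -c "
from h import *
st();s=snap('wrist','w8');a=s['color'][:,:,::-1]
cv2.imwrite('pics/c9.png',cv2.resize(a[0:300,140:440],(750,750)))"
```

```text
clock: 10.3
tool_pos: [0.6391, -0.0303, 0.4505]
orientation: [1.7, 89.1, -4.0]
force: [-0.7, -0.2, 0.5]
opening: 0.0879
t10.30 pos [ 0.6391 -0.0303  0.4505] grasp [ 0.6418 -0.0305  0.2916] yhead 84.31 xaxis [ 0.017 -0.001 -1.   ] F [-0.7 -0.2  0.5] open 0.0879 j [  15.   16.   -1.    0.  -73. -111.]
```

View pics/w8.png

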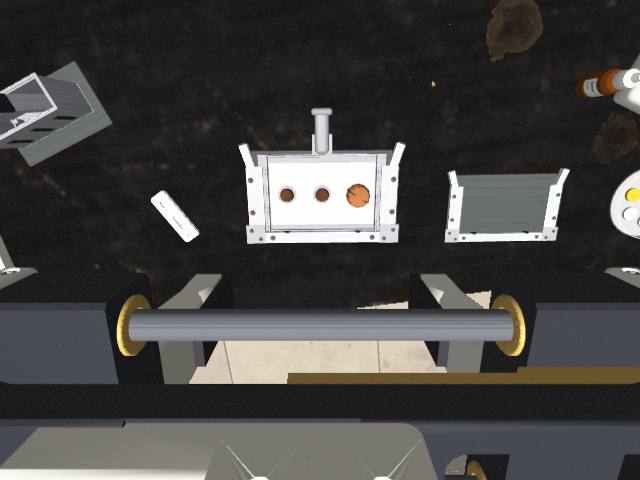

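```bash
python3 -c "
from h import *
a=cv2.imread('pics/w8.png');
cv2.imwrite('pics/c9.png',cv2.resize(a[135:250,235:410],None,fx=4.5,fy=4.5,interpolation=cv2.INTER_CUBIC))"
```

```text
(no output)
```

View pics/c9.png

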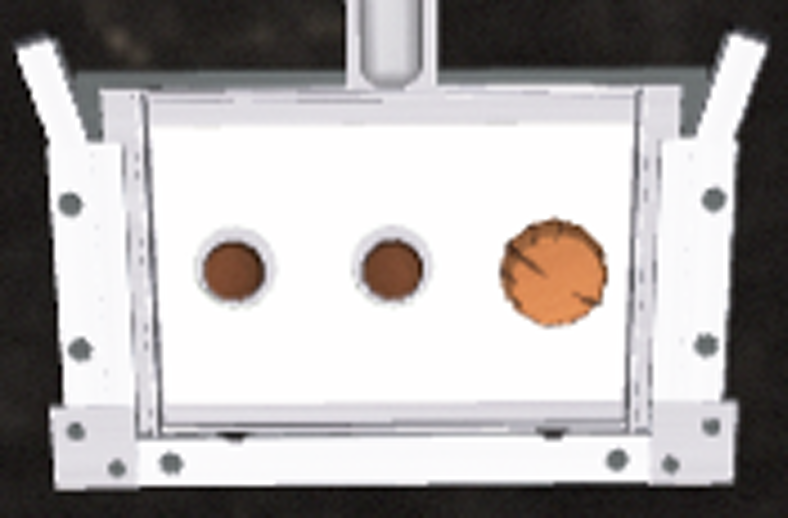

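Run:
```python
from h import *
s=load('w8')
cp=lambda L:np.array(L,float)/4.5+np.array((235,135))-.5+.5/4.5
h=np.radians(-5.6);u=np.array([np.cos(h),np.sin(h)])
A=onplane(s,cp([(102,91),(682,88)]),.003)[:,:2];B=onplane(s,cp([(122,143),(662,140)]),.010)[:,:2]
print(A.round(4),B.round(4),((B-A)@u*1e3).round(1))
d=A[1]-A[0];e=B[1]-B[0];print(np.degrees(np.arctan2(d[1],d[0]))-90,np.degrees(np.arctan2(e[1],e[0]))-90)
mid=(A.mean(0));print('tray centre',mid+.048*u,'dock origin',B.mean(0)+.034*u)
W=onplane(s,cp([(554,272)]),.0185)[0];print('walnut',W)
# zoom
a=s['color'][:,:,::-1];cv2.imwrite('pics/c10.png',np.vstack([cv2.resize(a[222:248,250:400],(795,138),interpolation=cv2.INTER_CUBIC)]))
# stand rim view
cv2.imwrite('pics/c11.png',cv2.resize(a[50:180,0:130],None,fx=5.5,fy=5.5,interpolation=cv2.INTER_CUBIC))
```

```text
[[ 0.5861 -0.102 ]
 [ 0.6007  0.0524]] [[ 0.5996 -0.0975]
 [ 0.6131  0.0452]] [13. 13.]
-5.418447592311367 -5.39432322858238
tray centre [ 0.64114968 -0.02951011] dock origin [ 0.64016494 -0.02944763]
walnut [0.64389246 0.01352918 0.0185    ]
```

View pics/c10.png

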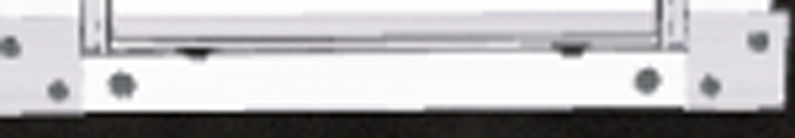

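View pics/c11.png

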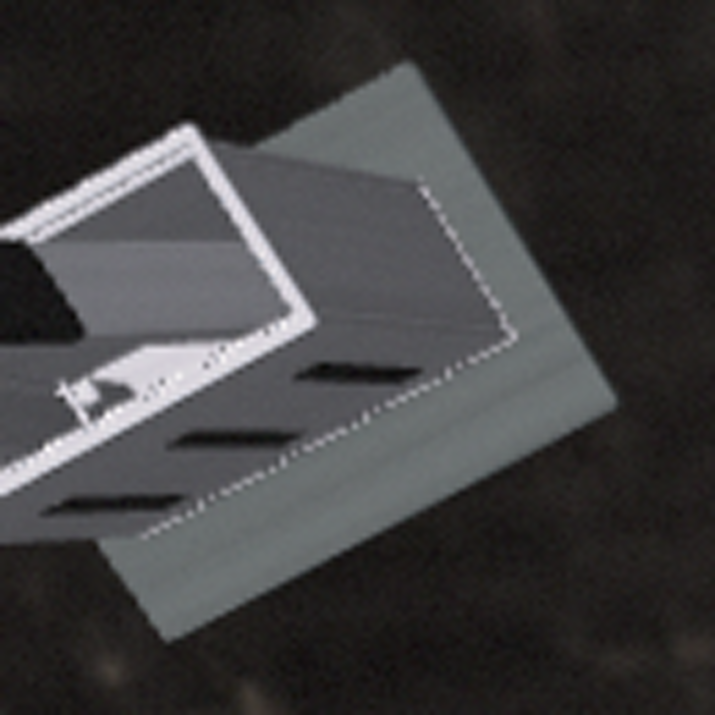

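Run:
```python
from h import *
s=load('w8')
cp=lambda L:np.array(L,float)/5.5+np.array((0,50))-.5+.5/5.5
q=onplane(s,cp([(413,62),(617,405),(167,641)]),.004)[:,:2];print(q.round(4))
for i in(0,1):
    d=q[i+1]-q[i];print(np.linalg.norm(d),np.degrees(np.arctan2(d[1],d[0])))
print('centre',(q[0]+q[2])/2)
plan(T([.585,-.31,.45],down(108)))
```

```text
[[ 0.4646 -0.2887]
 [ 0.5333 -0.2657]
 [ 0.5718 -0.378 ]]
0.07248589488192775 18.488264000450634
0.11863545068221601 -71.06515890177845
centre [ 0.51822516 -0.33334204]
dist 0.2848 ang 23.7 N 6 row [-0.     -0.0462 -0.0124] [-3.95  0.15  0.03]
```

```bash
python3 -m inch '[0,-0.046,-0.012,-4,0.15,0,0.0876,0,-0.046,-0.012,-4,0.15,0,0.0876,0,-0.046,-0.012,-4,0.15,0,0.0876,0,-0.046,-0.012,-4,0.15,0,0.0876,0,-0.046,-0.012,-4,0.15,0,0.0876,0,-0.046,-0.012,-4,0.15,0,0.0876,0,0,0,0,0,0,0.0876,0,0,0,0,0,0,0.0876]'; python3 -c "
from h import *
st();s=snap('wrist','w9');a=s['color'][:,:,::-1]
cv2.imwrite('pics/c12.png',cv2.resize(a[50:310,200:460],(750,750),interpolation=cv2.INTER_CUBIC))"
```

```text
clock: 11.35
tool_pos: [0.5806, -0.3149, 0.4549]
orientation: [-72.2, 89.8, -53.0]
force: [0.7, -0.7, 0.0]
opening: 0.0875
t11.35 pos [ 0.5806 -0.3149  0.4549] grasp [ 0.5809 -0.3154  0.2959] yhead 109.20 xaxis [ 0.002 -0.003 -1.   ] F [ 0.7 -0.7  0. ] open 0.0875 j [-12.  18.   3.   0. -75. -59.]
```

View pics/w9.png

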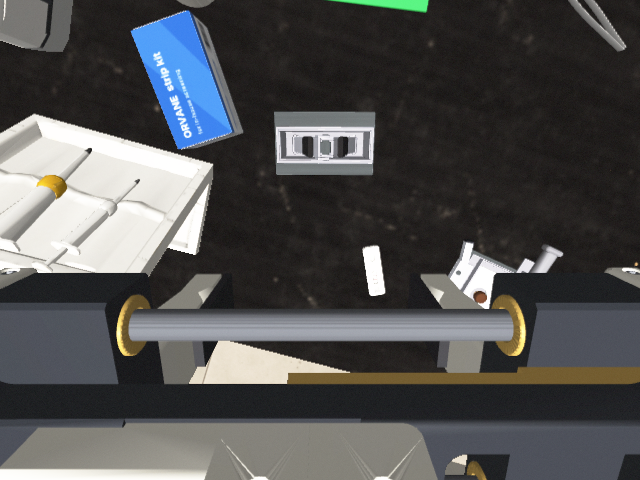

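Run:
```python
from h import *
a=cv2.imread('pics/w9.png');cv2.imwrite('pics/c12.png',cv2.resize(a[105:182,268:382],None,fx=7,fy=7,interpolation=cv2.INTER_CUBIC))
```

```text
(no output)
```

View pics/c12.png

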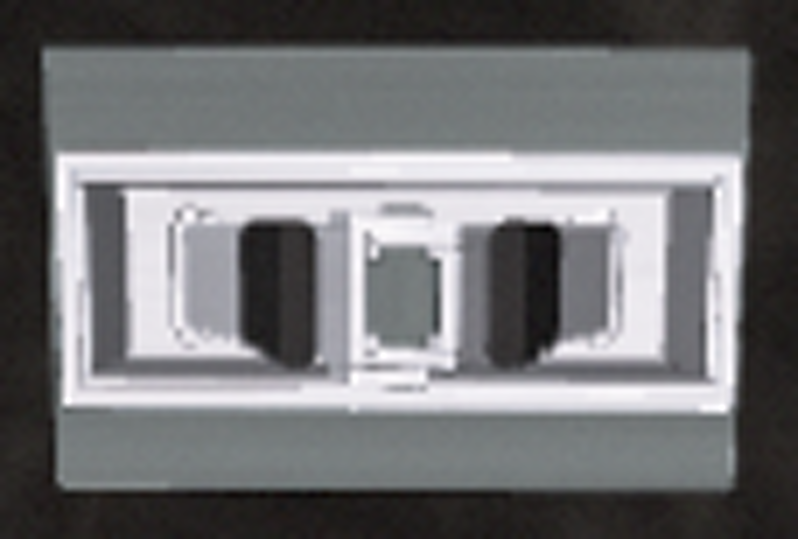

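Run:
```python
from h import *
s=load('w9')
cp=lambda L:np.array(L,float)/7+np.array((268,105))-.5+.5/7
p=onplane(s,cp([(402,298)]),.139)[0];print('pin',p)
f=onplane(s,cp([(43,48),(750,50),(735,488),(60,486)]),.004)[:,:2];print(f.mean(0));
for i in range(4):
    d=f[(i+1)%4]-f[i];print(np.linalg.norm(d).round(4),np.degrees(np.arctan2(d[1],d[0])).round(2))
r=onplane(s,cp([(58,153),(745,153),(725,410),(66,405)]),.065)[:,:2];print('rim',r.mean(0))
# arms' black grips depth? centre of tips outer
print('arms', onplane(s,cp([(278,290),(525,290)]),.105)[:,:2].mean(0))
plan(T([.5183,-.333,.32],down(109)))
```

```text
pin [ 0.51791301 -0.33465606  0.139     ]
[ 0.51772344 -0.33451742]
0.1187 109.02
0.0728 19.59
0.1189 -70.95
0.0728 -160.6
rim [ 0.51780247 -0.33464525]
arms [ 0.51782889 -0.33447072]
dist 0.1497 ang 0.3 N 4 row [ 0.0337  0.0009 -0.0163] [0.06 0.02 0.05]
```

```bash
python3 -m inch '[0.03,0.0005,-0.0165,0,0,0,0.0876,0.03,0.0005,-0.0165,0,0,0,0.0876,0.03,0.0005,-0.0165,0,0,0,0.0876,0.03,0.0005,-0.0165,0,0,0,0.0876,0,0,0,0,0,0,0.0876,0,0,0,0,0,0,0.0876]'; python3 -c "
from h import *
st();plan(T([.5178,-.3346,.34],down(109.1)),1)"
```

```text
clock: 12.15
tool_pos: [0.5177, -0.3288, 0.336]
orientation: [-50.9, 89.5, -31.2]
force: [0.1, -0.6, 0.7]
opening: 0.0877
t12.15 pos [ 0.5177 -0.3288  0.336 ] grasp [ 0.519  -0.3296  0.177 ] yhead 109.66 xaxis [ 0.008 -0.005 -1.   ] F [ 0.1 -0.6  0.7] open 0.0877 j [-14.  18. -13.   0. -59. -56.]
dist 0.0070 ang 0.8 N 1 row [-0.004  -0.0055 -0.0019] [0.56 0.34 0.42]
```

```bash
python3 -m inch '[0,-0.0055,-0.002,0.5,0.3,0.4,0.0876,0.02,0,0,0,0,0,0.0876,0,0,0,0,0,0,0.0876]'; python3 -c "
from h import *
st();plan(T([.5178,-.3346,.265],down(109.1)),2);s=snap('wrist','w10')"
```

```text
clock: 12.52
tool_pos: [0.5203, -0.3348, 0.3196]
orientation: [-37.3, 89.7, -18.1]
force: [0.1, -0.6, 0.2]
opening: 0.0871
t12.53 pos [ 0.5203 -0.3348  0.3196] grasp [ 0.5212 -0.3351  0.1606] yhead 109.22 xaxis [ 0.006 -0.002 -1.   ] F [ 0.1 -0.6  0.2] open 0.0871 j [-15.  19. -13.   0. -57. -56.]
dist 0.0546 ang 0.4 N 2 row [ 0.0273  0.0006 -0.0013] [0.06 0.13 0.1 ]
```

View pics/w10.png

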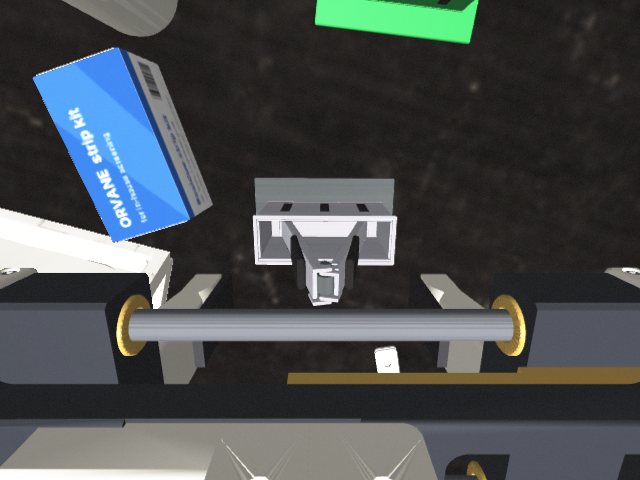

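```bash
python3 -m inch '[0.02,0.0005,-0.002,0,0.2,0.1,0.0876,0.02,0,-0.001,0,0.1,0,0.08,0.012,0,-0.001,0,0,0,0.07,0,0,0,0,0,0,0.06]'; python3 -c "
from h import *
st();plan(T([.5178,-.3346,.265],down(109.1)),1)"
```

```text
clock: 13.08
tool_pos: [0.5198, -0.3372, 0.2729]
orientation: [-56.0, 89.4, -36.7]
force: [-0.6, -0.4, -0.2]
opening: 0.0653
t13.07 pos [ 0.5198 -0.3372  0.2729] grasp [ 0.5211 -0.3383  0.114 ] yhead 109.29 xaxis [ 0.009 -0.006 -1.   ] F [-0.6 -0.4 -0.2] open 0.0653 j [-15.  22. -16.   0. -51. -56.]
dist 0.0086 ang 0.6 N 1 row [ 0.0079  0.0032 -0.001 ] [0.2  0.34 0.51]
```

```bash
python3 -m inch '[0.009,0.0035,-0.0015,0.2,0.4,0.6,0.055,0,0,0,0,0,0,0.05]'; python3 -c "
from h import *
st();plan(T([.5178,-.3346,.265],down(109.1)),1);s=snap('wrist','w11')"
```

```text
clock: 13.32
tool_pos: [0.5176, -0.3345, 0.2648]
orientation: [91.7, 89.9, 110.8]
force: [-0.5, 0.3, 0.0]
opening: 0.0517
t13.32 pos [ 0.5176 -0.3345  0.2648] grasp [ 0.5176 -0.3343  0.1058] yhead 109.09 xaxis [-0.     0.001 -1.   ] F [-0.5  0.3  0. ] open 0.0517 j [-15.  22. -17.  -0. -51. -56.]
dist 0.0003 ang 0.1 N 1 row [-0.0002 -0.0002  0.0001] [-0.01 -0.   -0.06]
```

View pics/w11.png

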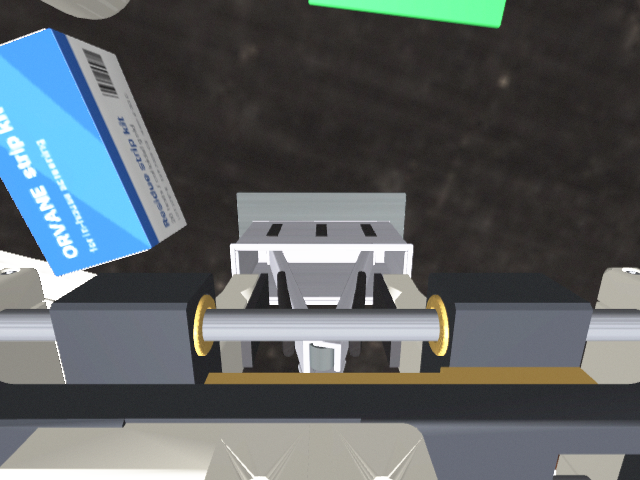

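```bash
python3 -m inch '[0,0,0,0,0,0,0.042,0,0,0,0,0,0,0.0355,0,0,0,0,0,0,0.0355,0,0,0,0,0,0,0.0355]'; python3 -c "
from h import *
st()"
```

```text
clock: 13.88
tool_pos: [0.5185, -0.3349, 0.2666]
orientation: [-33.4, 89.8, -14.2]
force: [-0.1, -0.4, -0.4]
opening: 0.0357
t13.88 pos [ 0.5185 -0.3349  0.2666] grasp [ 0.5189 -0.335   0.1076] yhead 109.13 xaxis [ 0.003 -0.001 -1.   ] F [-0.1 -0.4 -0.4] open 0.0357 j [-15.  22. -17.  -0. -51. -56.]
```

Lift slowly, checking.

```bash
python3 -m inch '[-0.01,0,-0.0005,0,0,0,0.0355,-0.02,0,0,0,0,0,0.0355,-0.025,0,0,0,0,0,0.0355,-0.03,0,0,0,0,0,0.0355,-0.03,0,0,0,0,0,0.0355,-0.02,0,0,0,0,0,0.0355,0,0,0,0,0,0,0.0355]'; python3 -c "
from h import *
st();s=snap('side','s12');a=s['color'][:,:,::-1]
cv2.imwrite('pics/c13.png',cv2.resize(a[180:400,300:480],None,fx=2.7,fy=2.7,interpolation=cv2.INTER_CUBIC))"
```

```text
clock: 14.75
tool_pos: [0.5167, -0.3348, 0.409]
orientation: [-30.7, 89.9, -11.6]
force: [0.5, -0.7, -0.4]
opening: 0.0354
t14.75 pos [ 0.5167 -0.3348  0.409 ] grasp [ 0.5171 -0.3349  0.25  ] yhead 109.12 xaxis [ 0.003 -0.001 -1.   ] F [ 0.5 -0.7 -0.4] open 0.0354 j [-15.  15.  -7.  -0. -68. -56.]
```

View pics/c13.png

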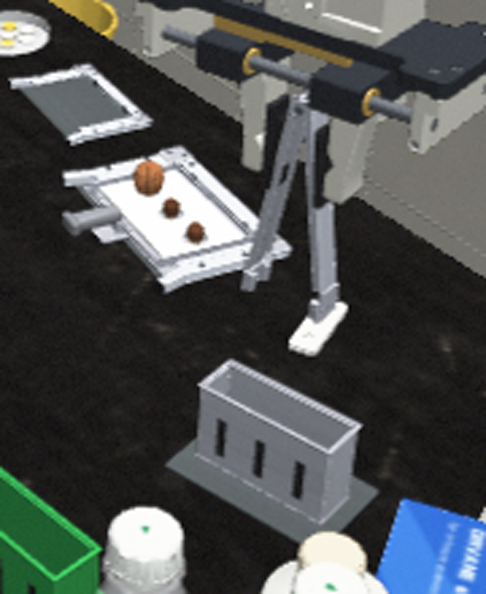

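Run:
```python
from h import *
plan(T([.6439,.0135,.40],down(174.6)),12)
```

```text
dist 0.3709 ang 65.5 N 12 row [0.0007 0.0116 0.0305] [-5.46  0.    0.  ]
```

```bash
python3 -m inch '[0,0.006,0.015,-2.7,0,0,0.0355,0,0.0116,0.0305,-5.5,0,0,0.0355,0,0.0116,0.0305,-5.5,0,0,0.0355,0,0.0116,0.0305,-5.5,0,0,0.0355,0,0.0116,0.0305,-5.5,0,0,0.0355,0,0.0116,0.0305,-5.5,0,0,0.0355,0,0.0116,0.0305,-5.5,0,0,0.0355,0,0.0116,0.0305,-5.5,0,0,0.0355,0,0.0116,0.0305,-5.5,0,0,0.0355]'; python3 -c "
from h import *
st();plan(T([.6439,.0135,.40],down(174.6)),3)"
```

```text
clock: 15.92
tool_pos: [0.6503, -0.0871, 0.3952]
orientation: [101.9, 89.1, 169.8]
force: [0.9, -0.3, -1.1]
opening: 0.0358
t15.93 pos [ 0.6503 -0.0871  0.3952] grasp [ 0.6478 -0.0867  0.2362] yhead 157.88 xaxis [-0.016  0.003 -1.   ] F [ 0.9 -0.3 -1.1] open 0.0358 j [  9.  19.  -2.  -0. -69. -31.]
dist 0.1010 ang 16.7 N 3 row [-0.0015  0.0117  0.0316] [-5.57 -0.02 -0.31]
```

```bash
python3 -m inch '[-0.001,0.0117,0.031,-5.5,0,-0.3,0.0355,-0.001,0.0117,0.028,-5.5,0,-0.3,0.0355,0,0.008,0.02,-4,0,0,0.0355,0,0,0,0,0,0,0.0355,0,0,0,0,0,0,0.0355]'; python3 -c "
from h import *
st();plan(T([.6439,.0135,.40],down(174.6)),1)
for n in('side','scene','wrist'): snap(n,n+'13')"
```

```text
clock: 16.55
tool_pos: [0.6441, 0.0059, 0.3903]
orientation: [102.1, 89.1, -173.9]
force: [-1.2, 0.2, 0.3]
opening: 0.0357
t16.55 pos [0.6441 0.0059 0.3903] grasp [0.6416 0.0056 0.2313] yhead 174.02 xaxis [-0.016 -0.002 -1.   ] F [-1.2  0.2  0.3] open 0.0357 j [ 18.  18.  -4.  -0. -68. -24.]
dist 0.0124 ang 1.1 N 1 row [-0.0097  0.0012  0.0075] [-0.58 -0.19 -0.89]
```

View pics/wrist13.png

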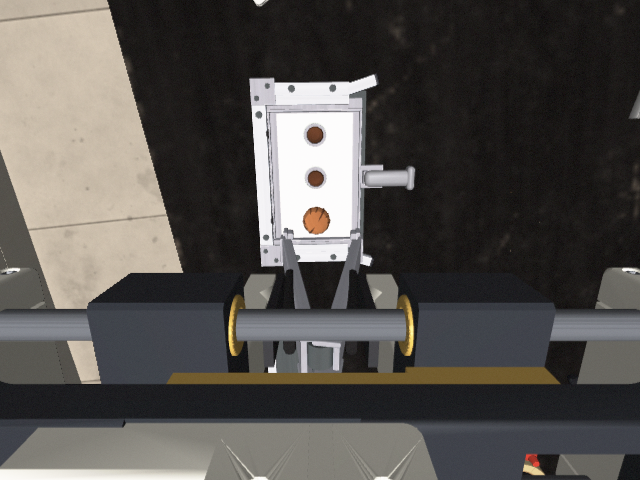

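View pics/side13.png

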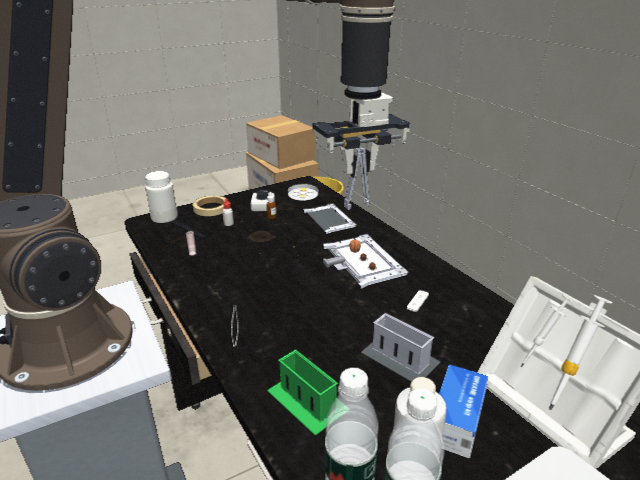

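Run:
```python
from h import *
a=cv2.imread('pics/wrist13.png');cv2.imwrite('pics/c14.png',cv2.resize(a[195:305,255:395],None,fx=5.5,fy=5.5,interpolation=cv2.INTER_CUBIC))
s=load('wrist13');hsv=cv2.cvtColor(s['color'],cv2.COLOR_RGB2HSV)
m=((hsv[...,1]>130)&(hsv[...,0]<15)&(s['color'][...,0]>120));m[:195]=0;m[260:]=0;m[:,:280]=0;m[:,350:]=0
cs,_=cv2.findContours(m.astype(np.uint8),0,2);c=max(cs,key=cv2.contourArea);(u,v),r=cv2.minEnclosingCircle(c);print(u,v,r)
print('walnut',onplane(s,[(u,v)],.019)[0])
```

```text
315.9298095703125 220.19297790527344 12.914402961730957
walnut [0.64416685 0.0132735  0.019     ]
```

View pics/c14.png

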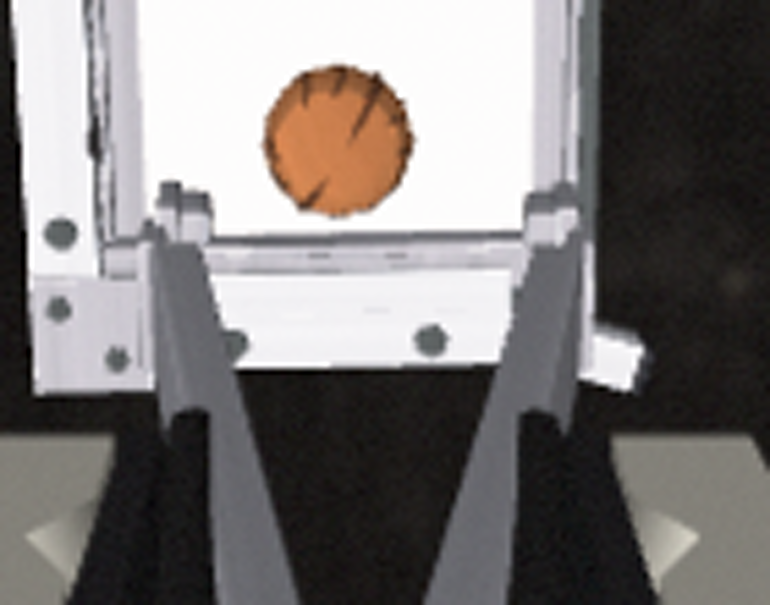

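Run:
```python
from h import *
s=load('wrist13');K=s['K'];H=s['hand_eye']
def tool(uv,xt):
    d=np.array([(uv[0]-K[0,2])/K[0,0],-(uv[1]-K[1,2])/K[1,1],-1]);d=H[:3,:3]@d;p=H[:3,3];return p+d*(xt-p[0])/d[0]
for q in [(212,215),(525,215),(190,185),(545,187),(560,183),(170,183)]:
    uv=(q[0]/5.5+255,q[1]/5.5+195);print(q,(tool(uv,.2465)*1e3).round(1),(tool(uv,.2605)*1e3).round(1))
# expected image positions of mouth-tip edges if straight: z=-11, x=.2465/.2605, y=+-23+-...
Hi=np.linalg.inv(H)
for x in(.2465,.2605):
  for z in(-.011,.011):
    for y in(-.0225,.0225):
      c=Hi@[x,y,z,1];u=K[0,2]+K[0,0]*c[0]/-c[2];v=K[1,2]-K[1,1]*c[1]/-c[2];print(x,y,z,((u-255)*5.5).round(0),((v-195)*5.5).round(0))
```

```text
(212, 215) [246.5 -18.3 -11. ] [260.5 -19.5  -7.1]
(525, 215) [246.5  20.4 -11. ] [260.5  21.6  -7.1]
(190, 185) [246.5 -20.9 -14.8] [260.5 -22.2 -11.1]
(545, 187) [246.5  22.8 -14.6] [260.5  24.2 -10.9]
(560, 183) [246.5  24.6 -15.1] [260.5  26.1 -11.4]
(170, 183) [246.5 -23.4 -15.1] [260.5 -24.8 -11.4]
0.2465 -0.0225 -0.011 178.0 215.0
0.2465 0.0225 -0.011 542.0 215.0
0.2465 -0.0225 0.011 183.0 382.0
0.2465 0.0225 0.011 538.0 382.0
0.2605 -0.0225 -0.011 188.0 186.0
0.2605 0.0225 -0.011 532.0 186.0
0.2605 -0.0225 0.011 192.0 345.0
0.2605 0.0225 0.011 528.0 345.0
```

```bash
python3 -m inch '[0.005,0.001,0.0075,-0.6,-0.2,-0.9,0.0355,0,0,0,0,0,0,0.0355]'; python3 -c "
from h import *
st();plan(T([.6452,.0133,.34],down(174.6)),2)"
```

```text
clock: 16.95
tool_pos: [0.6439, 0.0121, 0.3852]
orientation: [-67.4, 89.9, 17.1]
force: [0.3, 0.1, -1.2]
opening: 0.0355
t16.95 pos [0.6439 0.0121 0.3852] grasp [0.6443 0.0122 0.2262] yhead 174.48 xaxis [ 0.002  0.001 -1.   ] F [ 0.3  0.1 -1.2] open 0.0355 j [ 18.  18.  -5.   0. -66. -24.]
dist 0.0452 ang 0.2 N 2 row [ 0.0226 -0.0005  0.0006] [-0.06  0.02  0.05]
```

```bash
python3 -m inch '[0.02,-0.001,0.0006,0,0,0.1,0.0355,0.02,0,0.0005,0,0,0,0.0355,0.005,0,0,0,0,0,0.0355,0,0,0,0,0,0,0.0355]'; python3 -c "
from h import *
st();plan(T([.6452,.0133,.32],down(174.6)),1);s=snap('wrist','w14');a=s['color'][:,:,::-1];cv2.imwrite('pics/c15.png',cv2.resize(a[150:310,220:420],(750,600),interpolation=cv2.INTER_CUBIC))"
```

```text
clock: 17.45
tool_pos: [0.6454, 0.0126, 0.3403]
orientation: [-66.2, 89.9, 18.2]
force: [0.8, 0.7, -0.7]
opening: 0.0353
t17.45 pos [0.6454 0.0126 0.3403] grasp [0.6457 0.0127 0.1813] yhead 174.45 xaxis [ 0.002  0.001 -1.   ] F [ 0.8  0.7 -0.7] open 0.0353 j [ 18.  20.  -8.   0. -61. -24.]
dist 0.0204 ang 0.2 N 1 row [0.0203 0.0003 0.0007] [-0.15  0.05  0.12]
```

View pics/c15.png

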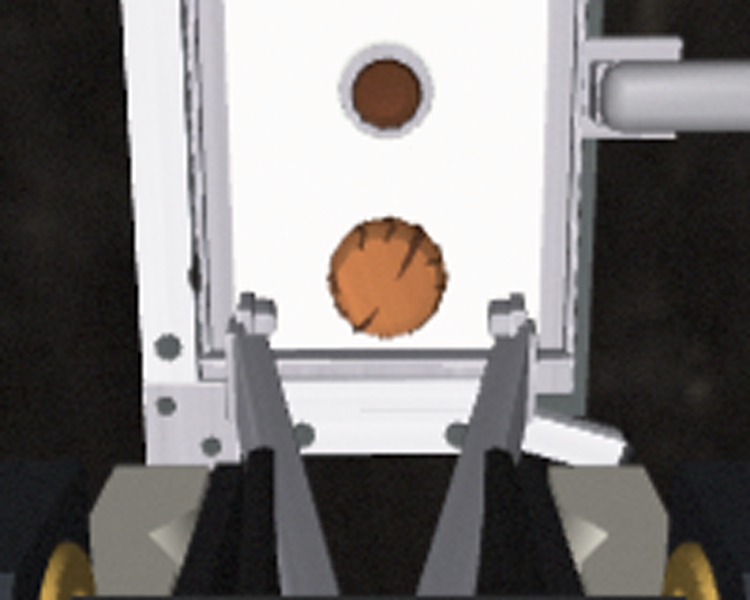

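```bash
python3 -m inch '[0.018,0,0.0007,-0.1,0,0.1,0.0355,0.018,0,0,0,0,0,0.0355,0.008,0,0,0,0,0,0.0355,0,0,0,0,0,0,0.0355]'; python3 -c "
from h import *
st();plan(T([.6452,.0133,.2755],down(174.6)),1);s=snap('scene','s15');a=s['color'][:,:,::-1];cv2.imwrite('pics/c16.png',cv2.resize(a[180:320,210:370],(686,600),interpolation=cv2.INTER_CUBIC));s=snap('side','s15b');a=s['color'][:,:,::-1];cv2.imwrite('pics/c17.png',cv2.resize(a[180:300,300:430],(650,600),interpolation=cv2.INTER_CUBIC))"
```

```text
clock: 18.0
tool_pos: [0.6458, 0.0134, 0.2951]
orientation: [-51.2, 89.8, 33.4]
force: [0.0, 0.3, -0.7]
opening: 0.0358
t18.00 pos [0.6458 0.0134 0.2951] grasp [0.6462 0.0137 0.1361] yhead 174.56 xaxis [ 0.003  0.002 -1.   ] F [ 0.   0.3 -0.7] open 0.0358 j [ 18.  23. -11.  -0. -56. -24.]
dist 0.0196 ang 0.2 N 1 row [ 0.0196  0.0006 -0.0002] [-0.04  0.12  0.14]
```

View pics/c16.png

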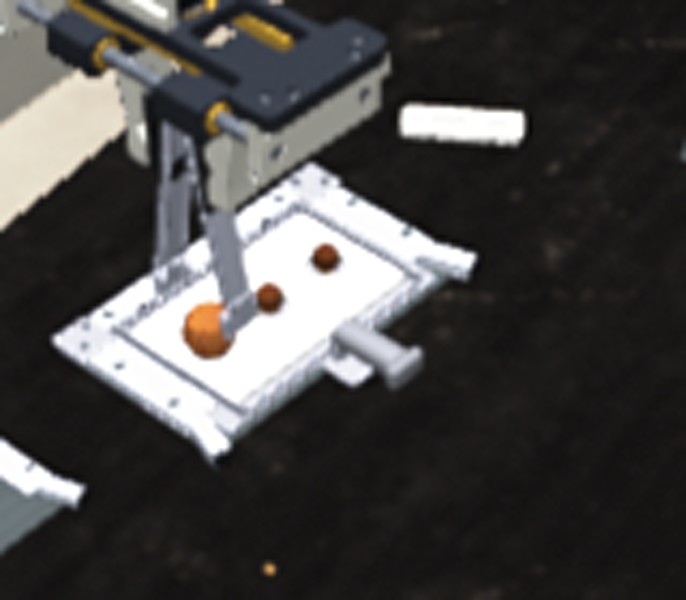

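View pics/c17.png

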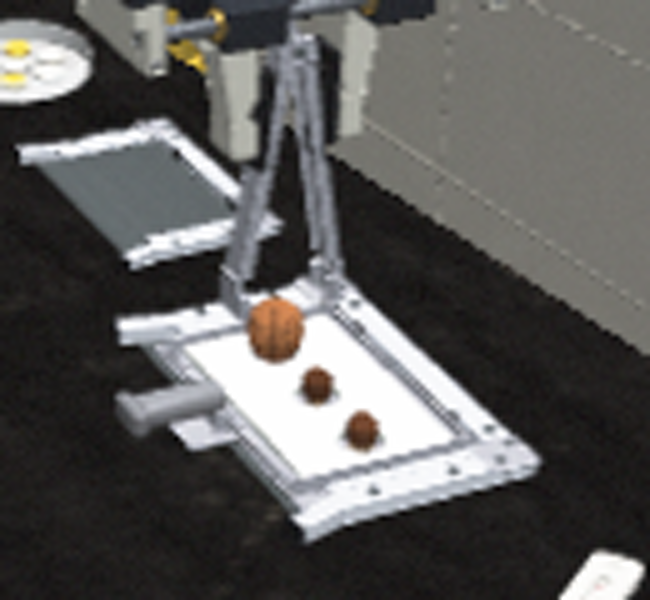

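```bash
python3 -m inch '[0.014,0.001,0,0,0.1,0.1,0.0355,0.006,0,0,0,0,0,0.0355,0,0,0,0,0,0,0.0355]'; python3 -c "
from h import *
st();plan(T([.6452,.0133,.2755],down(174.6)),1);s=snap('side','s16b');a=s['color'][:,:,::-1];cv2.imwrite('pics/c18.png',cv2.resize(a[180:300,300:430],(650,600),interpolation=cv2.INTER_CUBIC))"
```

```text
clock: 18.48
tool_pos: [0.6452, 0.0137, 0.2755]
orientation: [-71.9, 89.8, 12.6]
force: [0.0, 0.2, -1.1]
opening: 0.0355
t18.48 pos [0.6452 0.0137 0.2755] grasp [0.6458 0.0138 0.1165] yhead 174.56 xaxis [ 0.003  0.001 -1.   ] F [ 0.   0.2 -1.1] open 0.0355 j [ 19.  24. -13.   0. -54. -24.]
dist 0.0004 ang 0.2 N 1 row [ 0.      0.     -0.0004] [-0.04  0.06  0.19]
```

View pics/c18.png

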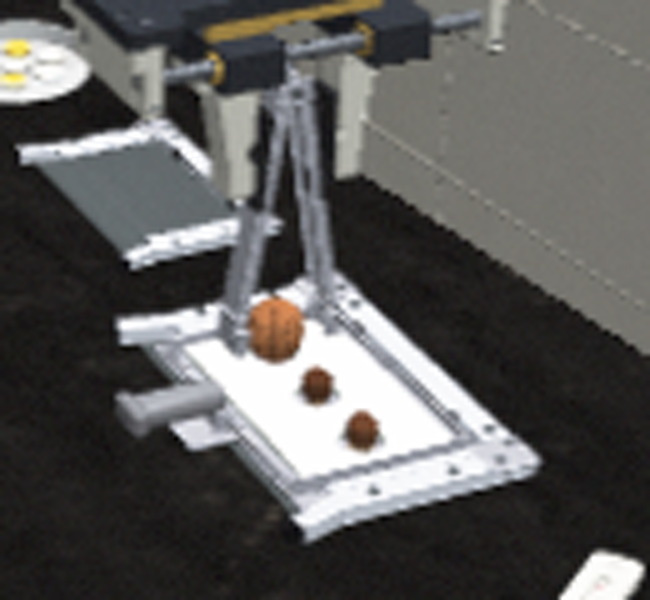

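```bash
python3 -m inch '[0,0,0,0,0,0,0.034,0,0,0,0,0,0,0.033,0,0,0,0,0,0,0.032,0,0,0,0,0,0,0.031,0,0,0,0,0,0,0.03,0,0,0,0,0,0,0.0,0,0,0,0,0,0,0.0,0,0,0,0,0,0,0.0,0,0,0,0,0,0,0.0]'; python3 -c "
from h import *
st();s=snap('side','s17b');a=s['color'][:,:,::-1];cv2.imwrite('pics/c19.png',cv2.resize(a[180:300,300:430],(650,600),interpolation=cv2.INTER_CUBIC))"
```

```text
clock: 19.65
tool_pos: [0.6454, 0.0138, 0.2766]
orientation: [-70.5, 89.7, 14.1]
force: [-0.5, 0.5, -0.8]
opening: 0.0291
t19.65 pos [0.6454 0.0138 0.2766] grasp [0.6462 0.014  0.1176] yhead 174.57 xaxis [ 0.005  0.001 -1.   ] F [-0.5  0.5 -0.8] open 0.0291 j [ 19.  24. -13.   0. -54. -24.]
```

View pics/c19.png

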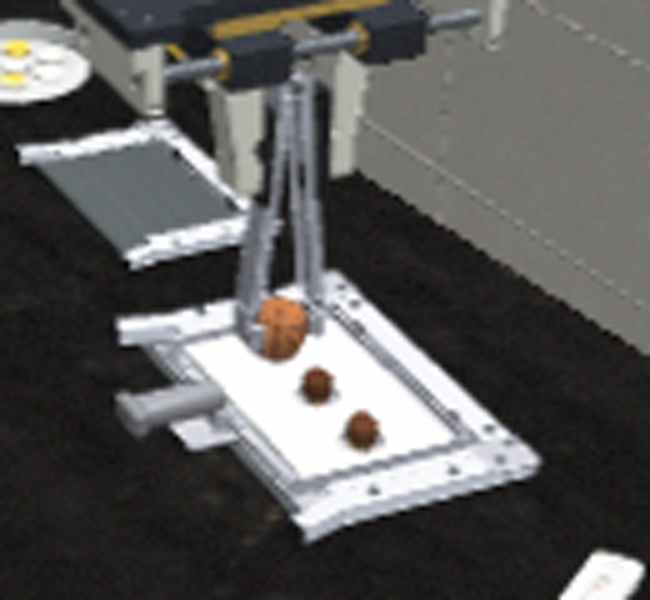

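```bash
python3 -m inch '[-0.004,0,0,0,0,0,0,-0.008,0,0,0,0,0,0,-0.012,0,0,0,0,0,0,-0.015,0,0,0,0,0,0,-0.02,0,0,0,0,0,0,-0.02,0,0,0,0,0,0,0,0,0,0,0,0,0]'; python3 -c "
from h import *
st();s=snap('side','s18b');a=s['color'][:,:,::-1];cv2.imwrite('pics/c20.png',cv2.resize(a[130:300,300:430],(574,750),interpolation=cv2.INTER_CUBIC)[:600])"
```

```text
clock: 20.58
tool_pos: [0.6455, 0.0136, 0.3634]
orientation: [-73.7, 89.5, 10.9]
force: [0.2, 0.4, -0.6]
opening: 0.0292
t20.57 pos [0.6455 0.0136 0.3634] grasp [0.6469 0.0139 0.2044] yhead 174.59 xaxis [ 0.009  0.002 -1.   ] F [ 0.2  0.4 -0.6] open 0.0292 j [ 19.  19.  -7.   0. -63. -24.]
```

View pics/c20.png

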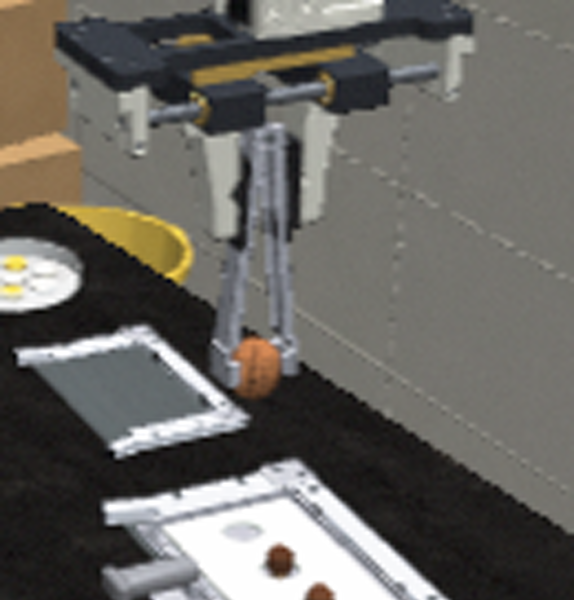

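Walnut is held by the tongs, with its pocket empty. Raise it well above 10 cm (another ~70 mm) and settle.

```bash
python3 -m inch '[-0.012,0,0,0,0,0,0,-0.015,0,0,0,0,0,0,-0.015,0,0,0,0,0,0,-0.015,0,0,0,0,0,0,-0.012,0,0,0,0,0,0,-0.006,0,0,0,0,0,0,0,0,0,0,0,0,0,0,0,0,0,0,0,0,0,0,0,0,0,0,0,0,0,0,0,0,0,0]'; python3 -c "
from h import *
st();snap('wrist','wf');s=snap('side','s19b');b=s['color'][:,:,::-1];snap('scene','s19');st()
cv2.imwrite('pics/c21.png',cv2.resize(b[110:300,300:430],(410,600),interpolation=cv2.INTER_CUBIC))"
```

```text
clock: 21.88
tool_pos: [0.6441, 0.0134, 0.4402]
orientation: [-67.4, 89.8, 17.2]
force: [0.6, -0.5, -0.3]
opening: 0.0293
t21.88 pos [0.6441 0.0134 0.4402] grasp [0.6447 0.0136 0.2812] yhead 174.56 xaxis [ 0.004  0.001 -1.   ] F [ 0.6 -0.5 -0.3] open 0.0293 j [ 19.  17.  -0.   0. -73. -24.]
t22.02 pos [0.6442 0.0134 0.4404] grasp [0.6448 0.0136 0.2814] yhead 174.56 xaxis [ 0.004  0.001 -1.   ] F [-0.1  0.1 -0.9] open 0.0291 j [ 19.  17.  -0.   0. -73. -24.]
```

View pics/c21.png

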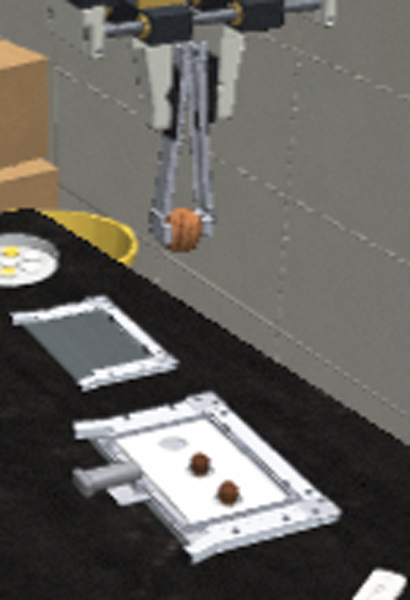

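View pics/s19.png

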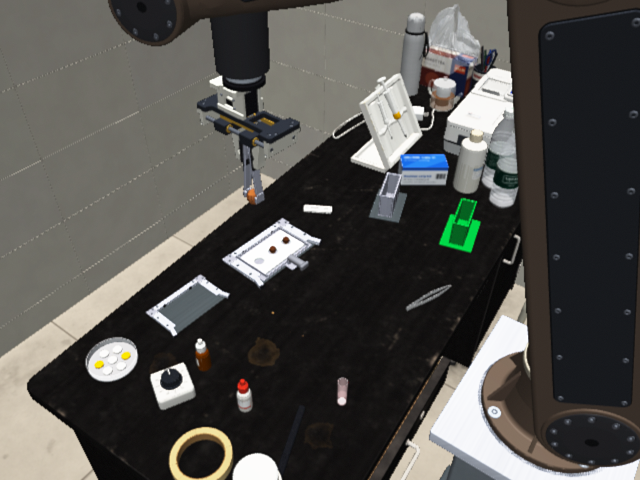

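View pics/wf.png

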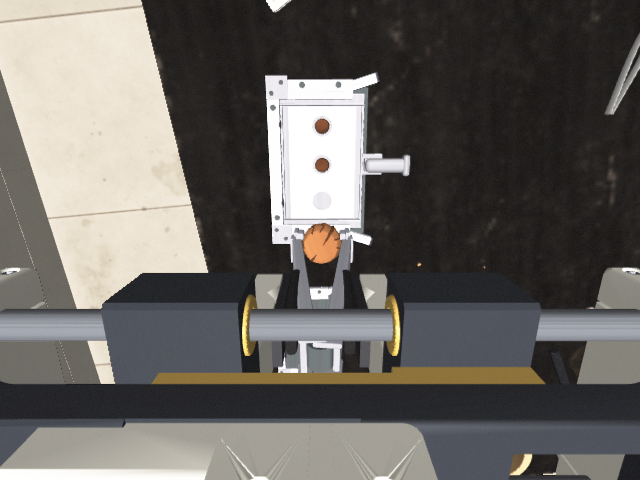

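```bash
python3 -c "
from h import *
print(ctrl.close_job());st()"
```

```text
the job is handed in; nothing more can be done
None
the job is handed in; nothing more can be done
```

The job is handed in, with the arm holding the walnut in the closed tongs about 16 cm above the tray, after about 22 s of the 62 s allowed.

- **Tray:** I slid it by its handle into the larger dock until it stopped against the back stop. It touched the right-hand flare once on the way in, at roughly 27 N, and I shifted it sideways to clear that. After I let go, a wrist picture put its centre within about 1 mm of the dock origin and its yaw within 0.1° of the dock's. That 1 mm is at the limit of the camera calibration. It still looked home in the last pictures.
- **Tongs and walnut:** I took the tongs from the grey stand and closed them on the walnut along the tray's x, clear of the neighbouring hazelnut. The opening then held steady at 29 mm. That is slightly under the 30 mm you gave, but the pictures show the walnut between the tips.
- **Last pictures:** Both hazelnuts are in their pockets and the walnut's pocket is empty. The dropper bottles and cassette are at the same pixels as at the start, judged by eye. The gripper did not appear to touch any nut in any picture I took.

None of my checks failed.

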